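# Fetch a filter cartridge from a deep test tank with the hook rod

### The job

With the red-handled hook rod from the fork stand, catch the wire bail of the filter cartridge deep in the narrow tank, slide it towards the yellow-rimmed end until you just feel the lightly clamped end stop, and lift it out there. Set it gently in the hole of the white drain stand, resting on its orange collar, unhook it and hang the rod back in its fork. Touch the cartridge only with the rod, never push or pull it with more than 12 N nor press that hard on the tank, and leave everything else on the bench alone.

Things in the scene. Friction and masses are not known exactly. Their poses are not given: they have to be found in the camera images.
- rod_grip (a point): Centre of the loose hook rod's red handle (rod 180 g); grip here from above. Handle 30 (rod x) x 18 (rod y: pinch across this) x 52 high; this point is 27 above its underside. Below it a black flange 36 x 36 x 5, its underside 32 under this point, then a shank of 8 dia on the axis down to 166 under this point. Rod z is up; rod y is the way the hook points.
- rod_hook (a point): Bottom of the hook's mouth, where a hanging wire rests: 160 below and 9.5 in rod +y from the handle's centre. The hook is 6 dia wire: it runs 18 along rod +y from the shank's axis, then turns up. Mouth 11 wide between shank and tip; the tip's top is 11 above this point, the hook's underside 6 below it.
- rod_seat (a point): Centre of the underside of the rod's flange, 32 below the handle's centre. With the rod hung up the flange lies on the fork plate, this point at the stand's seat point.
- rod: The whole hook rod; origin and axes as rod_seat.
- stand_seat (a point): Seat of the fixed fork stand, on its plate's top, 160 above the bench. Plate 8 thick, 66 wide; slot 14 wide, from 6 behind this point (+x) to the open front 28 ahead (-x, roughly to the robot); post 44 to 60 behind. The hook is wider than the slot: lift the rod about 12, slide it 60 or more out of the front; hang it back the same way. Rod axes start along the stand's within 0.03 rad.
- bail (a point): Underside of the apex of the cartridge's bail, where to lift it. The bail is an upright arch in the cartridge's x-z plane: two orange legs 20 deep (y), 21 apart, joined by a peaked steel wire of 5 dia, apex underside 28 above the collar's top, shoulders 6 lower. The hook passes through it along the cartridge's y. Axes as the cartridge's, z up.
- collar (a point): On the cartridge's axis at the underside of its orange collar, 36 below bail. Collar 54 (x) x 20 (y) x 8; below it a perforated metal body 28 dia x 45 long, tapering to 16 dia at the foot. Whole: 86 high, 0.17 to 0.35 kg. In the tank it slides easily when its weight is taken (raised 2 to 4 off the ledges); pushed while resting it drags and tips.
- cartridge: The whole loose cartridge; origin at the centre of its foot, 45 below the collar's underside.
- tank_rim (a point): Centre of the fixed tank's mouth at rim height, 30 above the bench (the tank stands in a trough sunk in the bench). Mouth 64 (x) x 230 (y) inside, walls 3, depth 201. Tank +y points along the slot to the yellow rim; the other rims are blue. The cartridge starts with its y along tank y within 0.03 rad, its collar on two ledges 140 below the rim, 32 apart, in a channel 60 wide.
- tank: The fixed tank; origin 205 below the rim's centre. Lips 44 apart, 6 over the collar, hold it down except at a notch 28 long (tank y), which is over the collar (+-4) when that just touches the yellow end stop, after a slide of 50 to 140 to tank +y. Notch and stop vary and are not measured: feel for the stop (or see it). It is two posts 19 apart and slips from 4 N, letting the collar pass the notch.
- drain_hole (a point): Centre of the round hole (36 dia, through) in the fixed white drain stand's plate, on the plate's top, 60 above the bench. Plate 100 x 100 x 8, clear to 54 below its top. The cartridge's body goes through it until the collar rests on the plate, at any yaw.
- drain: The whole fixed drain stand; origin on the bench, 60 below drain_hole.
- jar: Bystander, leave alone: closed amber jar, 60 dia x 100 high; origin at its underside centre.
- beaker: Bystander, leave alone: white open cup, 70 dia x 90 high; origin at its underside centre.
- coupling: Bystander, leave alone: brass pipe coupling, 36 dia x 60 high; origin at its underside centre.
- ruler: Bystander, leave alone: aluminium rule, 30 x 220 x 4, lying flat; origin at its underside centre.
- seal: Bystander, leave alone: black rubber ring, 70 dia x 12 high; origin at its underside centre.
- blank: Bystander, leave alone: grey blanking plug, 40 dia x 75 high; origin at its underside centre.
- bin: Bystander, leave alone: open blue bin, 120 x 120 x 70 high; origin at its underside centre.
Mind the look-alikes: they are no part of the job. What is shaped like the part that bears stand_seat but green or purple is not meant.

How it is judged:
By the outcome, as a careful person would: the job done as asked, in the order asked, and still so for the second after the job is handed in, with the robot touching nothing.
It also fails if it takes over 72 s, if anything falls off the work surface, if the arm or the gripper's body presses on something with over 40 N, if the wrist force passes 120 N, or if a joint passes its speed limit or range.

### The arm

A 6-joint arm with a two-finger parallel gripper is mounted at the origin on the work surface. World frame = base frame: x ahead of the robot, y to its left, z up, the work surface at z = 0. Lengths are in m, angles in rad, forces in N, time in s.
With the tool pointing down it reaches from about 0.25 to 0.85 m from the base axis. Payload 12.5 kg.
Tool frame: the origin (TCP) lies at the very end of the fingers, on their centre line; the grasp point (between the pads) lies 19 mm behind it (ctrl.hold_point_z is the distance from the TCP to the grasp point, in m); x points along the fingers, y is the direction in which the jaws open and shut, and the axes are right-handed (so a half turn about x gives the same grasp; the last joint's range is limited). The gripper opens to 93 mm and grips with 3 to 60 N. Pads are 15 mm wide; open, the fingers measure 128 mm over their backs; the gripper's body (75 mm by 188 mm) begins 65 mm behind the grasp point.
Start: joints at [-1.323, 0.351, 1.652, -0, 1.139, -0.085], TCP at [0.18, -0.52, 0.219] pointing down, gripper open.
Joint ranges: [-2.75, 2.75], [-0.79, 2.1], [0.01, 2.65], [-1.57, 4.71], [0.07, 3.14], [-2.87, 2.87]. Speed limits (rad/s): [2.22, 2.22, 2.79, 3.14, 3.14, 3.14].

### API

Orientations are given as a unit quaternion [x, y, z, w].
In Python, from workcell import telemetry, eyes, ctrl, nets gives the robot as it stands.
- The arm moves only by the shell command python3 -m jog 'ROWS'. ROWS is JSON, a list of rows, each an object of numbers: "tx", "ty", "tz": the shift along the world's x, y, z in units of 25 mm (1.0 is 25 mm); "wx", "wy", "wz": the turn, a rotation vector about the world's x, y, z in units of 6 degrees (1.0 is 6 degrees); "hand": the gripper command: -1 is shut, 1 is fully open, values between are in proportion. A call has 1 to 12 rows; each row is the pose to reach, as a shift and turn from the pose commanded when the call began; what a row does not reach only later rows make up. A row lasts 1/12 s, in which the tool goes at most 41.7 mm and 7.16 degrees, less where a joint would pass 70% of its speed; a pose out of reach is approached as far as the arm can. A call with a gripper value outside its range is refused whole. The fingers move at their own pace and stop on an object; the grip force is fixed at half the most. Time passes only in rows, so rows that repeat a pose let the fingers close. It gives the time, the measured TCP pose, the force and the opening at its end, in the units of the state.
- telemetry.sense(): the state, without advancing time (a new reading comes with each control period).
- eyes.capture(name): name is "scene" or "top" or "wrist"; returns a dict with "pixels" (420x560x3 uint8, red, green, blue), "vertical_fov" (degrees; the focal length in pixels is half the picture's height over the tangent of half this angle, whatever the lens; pixels are square), "cx", "cy" (the principal point, pixels), "k1" (the pictures are not rectified: a ray, as slopes to the right and down, at radius r is drawn at 1 + k1 r^2 times it, then the intrinsics apply), "rvec" (rotation vector, rad) and "tvec" (3), from world to camera coordinates, as OpenCV has them. Camera axes: x right, y down, z forward; pixel columns grow to the right and rows downward; lengths in m; the calibration is good to about 2 mm. A picture is of the moment at which its call begins. There is no depth.
- ctrl.finish_job(): hands the job in, once; it reports no verdict.
Trained networks look in a picture, given as the dict that the camera call returned (one of the last four; its "shot" number tells which), for a name from the list of things; names that differ only in an ending like _2 or _b are one class to them, and where a whole thing is asked for, a point or a joint stands for the part that bears it (a point fixed in the world has none). Each returns a list of dicts, best first, with "conf" (0 to 1); they miss things now and then, are a little off and sometimes report something else, mostly with a low value. They report only what shows in the picture. A call takes as long as a camera call. They do not tell look-alikes from the thing itself.
- nets.boxes_of(label, picture): "at" ([x, y, z] in m, in world coordinates, good to about 4 mm: the middle of the surface that is visible of it).
- nets.mark_of(label, picture): "at" ([x, y, z] in m, in world coordinates, good to about 4 mm: a listed point, or the origin of a listed thing).
The state is a dict: "time_s": time; "q": joint angles; "qd": joint speeds; "effort": joint torques, N m; "tool_pos": TCP position; "tcp_rot": TCP orientation; "force": force on the tool from outside, world axes, zero at the start; "wrist_torque": the same for the moment, N m; "finger_gap": finger opening in m.
Only numpy, scipy, OpenCV 4.12 (cv2) and the standard library are available. Lean on these libraries where they do the work, as an engineer would, in place of code of your own. Each camera call takes 0.05 s, during which the arm holds its last target.

## Working session

There is one attempt and no reset: what is moved stays moved. The work goes in short steps, Python scripts to look and compute and a shell command to move; the robot and the scene stay as the last step left them, time stands still between calls to the robot, and variables do not carry over. Pictures are saved under pics/ and viewed, and the job is handed in when it is done.

```bash
ls; mkdir -p pics
cat > h.py <<'E'
import numpy as np, cv2
from workcell import telemetry, eyes, ctrl, nets
def save(name,p,crop=None,s=1):
    im=p["pixels"][:,:,::-1]
    if crop: x0,y0,x1,y1=crop; im=im[y0:y1,x0:x1]
    if s!=1: im=cv2.resize(im,None,fx=s,fy=s,interpolation=cv2.INTER_CUBIC)
    cv2.imwrite("pics/"+name+".png",im)
def cam(p):
    f=p["pixels"].shape[0]/2/np.tan(np.radians(p["vertical_fov"])/2)
    R=cv2.Rodrigues(np.array(p["rvec"],float))[0]; t=np.array(p["tvec"],float)
    return f,R,t
def proj(p,X):
    f,R,t=cam(p); c=R@np.array(X,float)+t; a=c[:2]/c[2]; a=a*(1+p["k1"]*(a@a)); return np.array([f*a[0]+p["cx"],f*a[1]+p["cy"]]).round(1)
def ray(p,u,v):
    f,R,t=cam(p); d=np.array([(u-p["cx"])/f,(v-p["cy"])/f]); a=d.copy()
    for _ in range(20): a=d/(1+p["k1"]*(a@a))
    return -R.T@t, R.T@np.array([a[0],a[1],1])
def atz(p,u,v,z):
    o,d=ray(p,u,v); return (o+d*(z-o[2])/d[2]).round(4)
def plane(p,u,v,pt,n):
    o,d=ray(p,u,v); n=np.array(n,float); return (o+d*((np.array(pt)-o)@n)/(d@n)).round(4)
def st():
    s=telemetry.sense(); print(s["time_s"],np.round(s["tool_pos"],4),np.round(s["tcp_rot"],4),"F",np.round(s["force"],2),"gap",round(s["finger_gap"],4))
    return s
E
python3 - <<'E'
from h import *
st()
for n in ["scene","top","wrist"]:
    p=eyes.capture(n); save(n+"0",p,s=1.42)
    print(n,"cam at",(-cam(p)[1].T@cam(p)[2]).round(3),"f",cam(p)[0])
    for l in ["rod_grip","rod_hook","rod_seat","stand_seat","bail","collar","tank_rim","drain_hole","jar","beaker","coupling","ruler","seal","blank","bin"]:
        for d in nets.mark_of(l,p)[:4]:
            if d["conf"]>.2: print(l,round(d["conf"],2),np.round(d["at"],3),proj(p,d["at"]))
E
```

```text
pics
0.0 [ 0.1796 -0.5195  0.2181] [-0.6973 -0.1175  0.6974 -0.1167] F [ 0.67 -0.48 -0.11] gap 0.093
scene cam at [1.416 0.135 0.741] f 436.4608691856084
rod_grip 0.59 [0.527 0.364 0.191] [385.3 169.7]
rod_hook 0.72 [0.516 0.373 0.03 ] [377.  219.9]
rod_seat 0.83 [0.521 0.36  0.161] [381.  179.1]
stand_seat 0.81 [0.491 0.553 0.16 ] [458.7 176. ]
stand_seat 0.79 [0.239 0.232 0.158] [323.4 124.4]
stand_seat 0.73 [0.517 0.358 0.164] [380.3 176.7]
stand_seat 0.62 [0.335 0.427 0.159] [396.  143.2]
tank_rim 0.66 [ 0.439 -0.079  0.003] [210.6 202.4]
tank_rim 0.62 [ 0.617 -0.004  0.031] [228.1 237.8]
drain_hole 0.87 [ 0.53  -0.348  0.06 ] [ 99.  200.7]
drain_hole 0.72 [ 0.535 -0.346 -0.002] [104.8 220.5]
jar 0.94 [ 0.75   0.119 -0.001] [275.3 290.5]
beaker 0.79 [ 0.745 -0.141  0.001] [161.  282.1]
coupling 0.76 [0.441 0.112 0.005] [278.2 205.5]
ruler 0.77 [ 0.443 -0.082  0.001] [209.4 203.7]
seal 0.56 [0.768 0.009 0.002] [225.4 293. ]
blank 0.64 [0.693 0.281 0.002] [345.5 274.8]
top cam at [0.442 0.114 1.238] f 427.80580091039354
rod_grip 0.54 [0.521 0.358 0.193] [174.7 206.1]
rod_seat 0.6 [
[... 210 characters left out ...]
7 0.164] [152.1 280.6]
bail 0.44 [ 0.596 -0.07  -0.07 ] [333.9 189.5]
collar 0.41 [ 0.598 -0.07  -0.113] [332.1 190.4]
collar 0.22 [0.748 0.117 0.001] [273.7 134.7]
tank_rim 0.83 [ 0.613 -0.005  0.032] [316.2 179.1]
drain_hole 0.71 [ 0.532 -0.346  0.06 ] [439.1 207.8]
jar 0.9 [ 0.751  0.118 -0.   ] [273.4 133.9]
beaker 0.88 [ 0.744 -0.145  0.   ] [362.6 137.2]
coupling 0.57 [0.44  0.114 0.   ] [273.9 239.8]
ruler 0.63 [ 0.438 -0.082  0.004] [341.7 241.2]
seal 0.83 [ 0.77   0.009 -0.003] [310.1 127.9]
blank 0.75 [0.69  0.286 0.006] [215.3 153.5]
blank 0.58 [ 0.532 -0.351 -0.003] [432.5 209.6]
bin 0.84 [ 0.72  -0.28  -0.002] [407.9 145.8]
wrist cam at [ 0.247 -0.496  0.384] f 313.1735107912118
```

View pics/scene0.png

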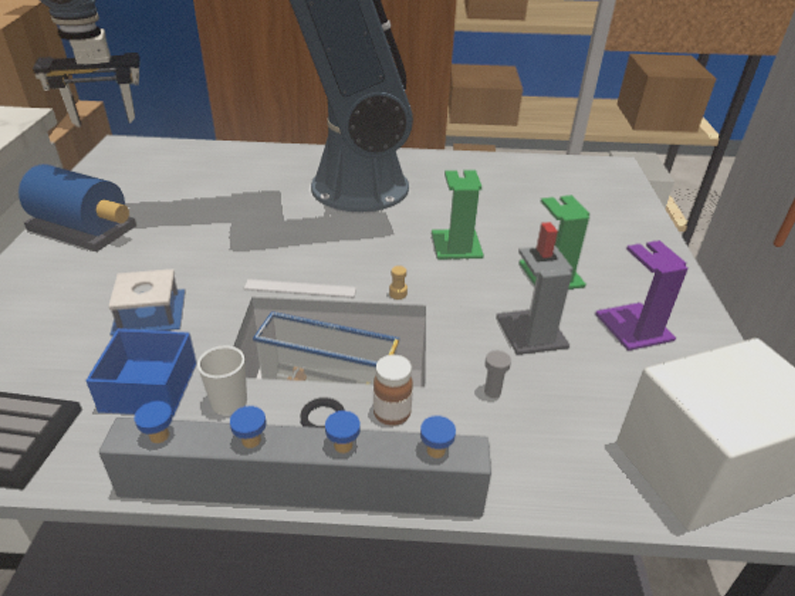

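View pics/top0.png

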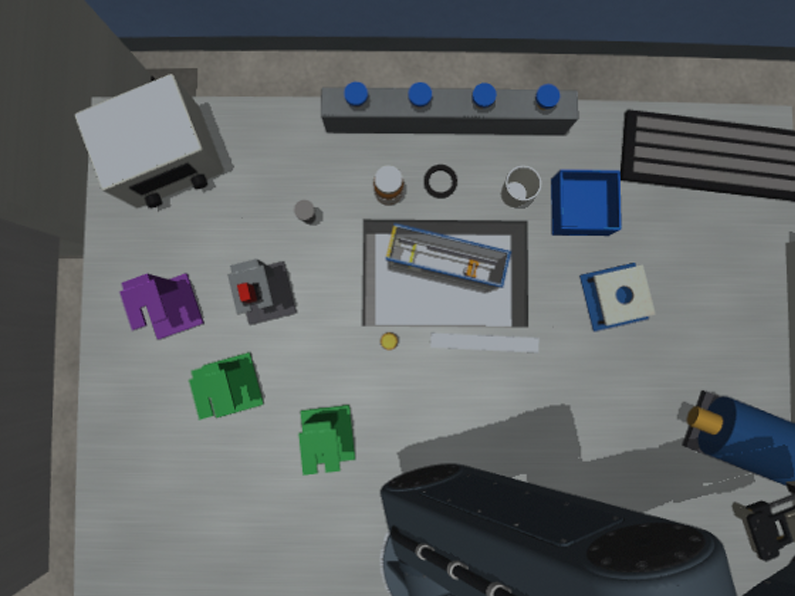

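View pics/wrist0.png

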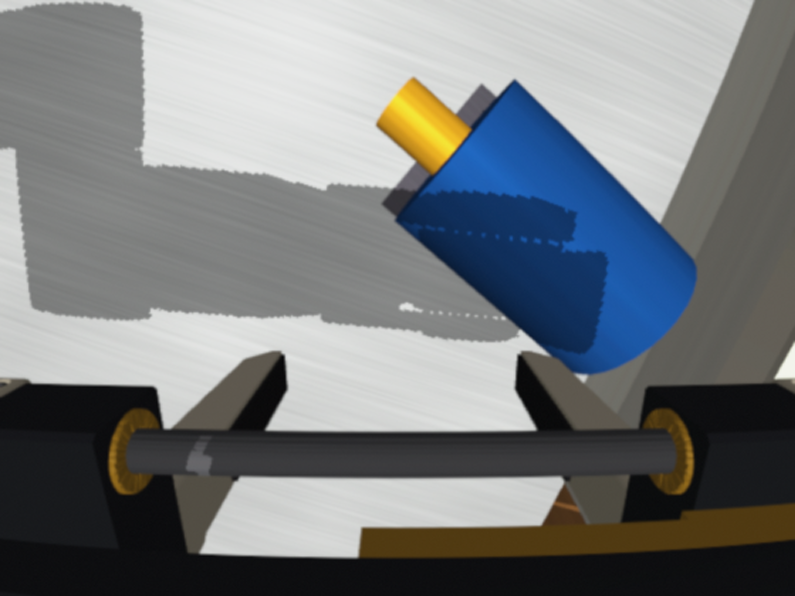

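The top view (795 px wide) shows the grey stand with the red rod at (250,292). The look-alikes are purple at (160,305), green at (228,387) and green at (327,440). The tank is at (448,257) with its yellow rim on the left, the cartridge is at (471,268), the drain is at (624,295), and the choice is the grey stand. Next I'll take close crops.

Run:
```python
from h import *
p=eyes.capture("top"); save("top_tank",p,(260,150,370,215),7); save("top_stand",p,(150,170,220,235),8)
q=eyes.capture("scene"); save("sc_stand",q,(345,145,415,250),7)
np.set_printoptions(suppress=True)
for n,pp in (("top",p),("scene",q)):
  for X in [(0.52,0.36,0.16),(0.615,-0.004,0.03)]: print(n,proj(pp,X))
```

```text
top [176.8 207.5]
top [315.7 178.6]
scene [381. 179.]
scene [228.2 237.7]
```

View pics/top_tank.png

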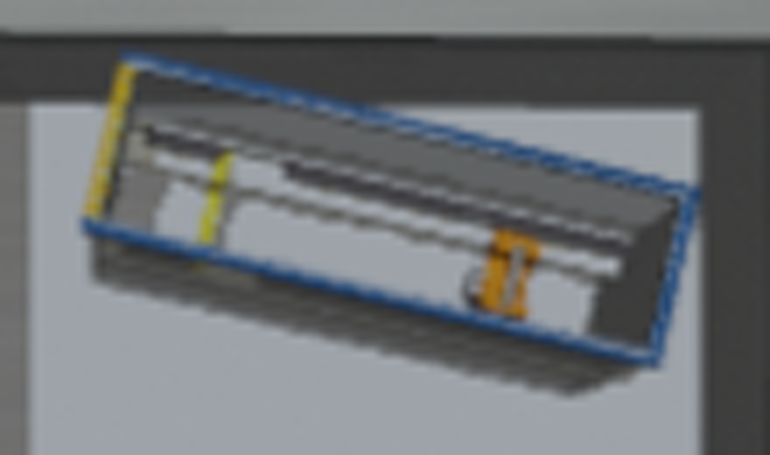

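View pics/top_stand.png

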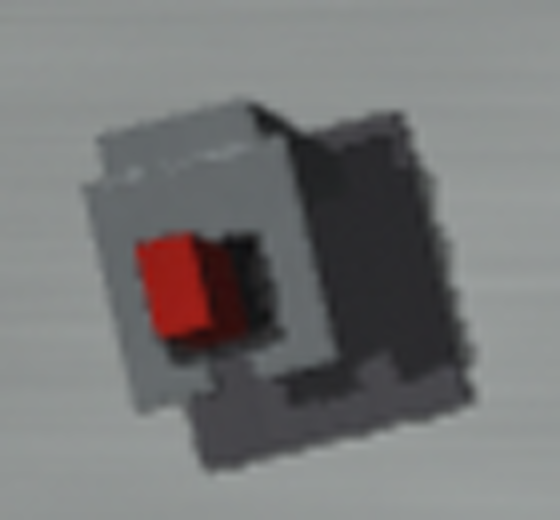

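View pics/sc_stand.png

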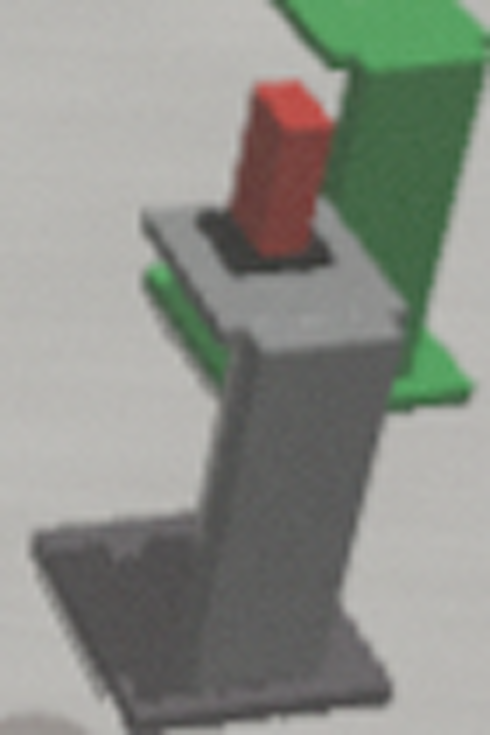

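Run:
```python
from h import *
p=eyes.capture("top")
T=lambda u,v,z:atz(p,260+u/7-.5+.07,150+v/7-.5+.07,z)
c=[T(*a,.03) for a in ((125,58),(87,228),(657,362),(697,190))]
print(np.array(c),np.mean(c,0))
e=np.array(c)
ly=(e[0]+e[1]-e[2]-e[3])[:2]; print("yaw",np.arctan2(-ly[0],ly[1]),np.linalg.norm(ly)/2)
lx=(e[0]+e[3]-e[1]-e[2])[:2]; print("yaw",np.arctan2(lx[1],lx[0]),np.linalg.norm(lx)/2)
S=lambda u,v,z:atz(p,150+u/8-.44,170+v/8-.44,z)
for a,b in (((85,187),(137,412)),((285,140),(340,362)),((85,187),(285,140))):
    d=(S(*a,.16)-S(*b,.16)); print(S(*a,.16),S(*b,.16),d, np.arctan2(d[1],d[0]))
```

```text
[[ 0.6737  0.1055  0.03  ]
 [ 0.6037  0.1204  0.03  ]
 [ 0.551  -0.1113  0.03  ]
 [ 0.6216 -0.1281  0.03  ]] [ 0.6125   -0.003375  0.03    ]
yaw -0.2215343327058902 0.23847805454590573
yaw -0.22175442675071963 0.07206464112170409
[0.5566 0.4033 0.16  ] [0.4854 0.3849 0.16  ] [0.0712 0.0184 0.    ] 0.25289406509559725
[0.5721 0.3399 0.16  ] [0.5017 0.3209 0.16  ] [0.0704 0.019  0.    ] 0.2636059162844543
[0.5566 0.4033 0.16  ] [0.5721 0.3399 0.16  ] [-0.0155  0.0634  0.    ] 1.810572509917037
```

```bash
cat >> h.py <<'E'
from scipy.spatial.transform import Rotation as Rn
def yawerr(s,yaw):
    R=Rn.from_quat(s["tcp_rot"]).as_matrix()
    # desired: x down, y along rod +y or -y
    out=[]
    for sg in (1,-1):
        y=np.array([-np.sin(yaw),np.cos(yaw),0])*sg; x=np.array([0,0,-1.]); z=np.cross(x,y)
        out.append((Rn.from_matrix(np.stack([x,y,z],1)@R.T).as_rotvec()/np.radians(6)).round(3))
    return out
def go(tgt,yaw=None):
    s=st(); print("shift",((np.array(tgt)-s["tool_pos"])/.025).round(3), "" if yaw is None else yawerr(s,yaw))
E
python3 - <<'E'
from h import *
go((0.50,0.34,0.30),0.255)
s=telemetry.sense(); print(Rn.from_quat(s["tcp_rot"]).as_matrix().round(3))
E
```

```text
2.55 [ 0.1797 -0.5198  0.2186] [-0.6973 -0.1171  0.6973 -0.1171] F [ 0.42  0.13 -0.23] gap 0.093
shift [12.813 34.392  3.255] [array([ 0.   ,  0.   , 29.257]), array([ 0.   , -0.   , -0.743])]
[[-0.     0.327 -0.945]
 [-0.    -0.945 -0.327]
 [-1.    -0.     0.   ]]
```

```bash
python3 -m jog '[{"tx":2,"ty":6,"tz":3,"wz":-0.74,"hand":1},{"tx":5,"ty":17,"tz":3,"wz":-0.74},{"tx":5,"ty":17,"tz":3,"wz":-0.74},{"tx":5,"ty":17,"tz":3,"wz":-0.74},{"tx":5,"ty":17,"tz":3,"wz":-0.74},{"tx":10.4,"ty":34,"tz":3,"wz":-0.74},{"tx":10.4,"ty":34,"tz":3,"wz":-0.74},{"tx":10.4,"ty":34,"tz":3,"wz":-0.74},{"tx":10.4,"ty":34,"tz":3,"wz":-0.74},{"tx":10.4,"ty":34,"tz":3,"wz":-0.74},{"tx":10.4,"ty":34,"tz":3,"wz":-0.74},{"tx":10.4,"ty":34,"tz":3,"wz":-0.74}]'
```

```text
$[0]: bad value
```

```bash
python3 -m jog '[{"tx":2,"ty":6,"tz":3,"wx":0,"wy":0,"wz":-0.74,"hand":1}]'; python3 -m jog --help | head -20
```

```text
time_s: 2.63
tool_pos: [0.1902, -0.4858, 0.2334]
tcp_rot: [-0.701, -0.091, 0.702, -0.088]
force: [0.5, 0.6, -0.5]
finger_gap: 0.0931invalid input: not JSON, or not a number
```

```bash
python3 -m jog '[{"tx":10,"ty":32.5,"tz":2.6,"wx":0,"wy":0,"wz":0,"hand":1},{"tx":10,"ty":32.5,"tz":2.6,"wx":0,"wy":0,"wz":0,"hand":1},{"tx":10,"ty":32.5,"tz":2.6,"wx":0,"wy":0,"wz":0,"hand":1},{"tx":10,"ty":32.5,"tz":2.6,"wx":0,"wy":0,"wz":0,"hand":1},{"tx":10,"ty":32.5,"tz":2.6,"wx":0,"wy":0,"wz":0,"hand":1},{"tx":10,"ty":32.5,"tz":2.6,"wx":0,"wy":0,"wz":0,"hand":1},{"tx":10,"ty":32.5,"tz":2.6,"wx":0,"wy":0,"wz":0,"hand":1},{"tx":10,"ty":32.5,"tz":2.6,"wx":0,"wy":0,"wz":0,"hand":1},{"tx":10,"ty":32.5,"tz":2.6,"wx":0,"wy":0,"wz":0,"hand":1},{"tx":10,"ty":32.5,"tz":2.6,"wx":0,"wy":0,"wz":0,"hand":1},{"tx":10,"ty":32.5,"tz":2.6,"wx":0,"wy":0,"wz":0,"hand":1},{"tx":10,"ty":32.5,"tz":2.6,"wx":0,"wy":0,"wz":0,"hand":1}]'; python3 -c "
from h import *
go((0.44,0.33,0.30),0.255)"
```

```text
time_s: 3.63
tool_pos: [0.3382, -0.0055, 0.2752]
tcp_rot: [0.702, 0.09, -0.701, 0.09]
force: [1.5, -1.1, 0.2]
finger_gap: 0.093
3.6333 [ 0.3382 -0.0055  0.2752] [ 0.7019  0.0898 -0.7009  0.0901] F [ 1.45 -1.09  0.17] gap 0.093
shift [ 4.07  13.42   0.992] [array([-2.2000e-02,  4.0000e-03,  2.9998e+01]), array([ 0.002,  0.014, -0.002])]
```

```bash
python3 -m jog '[{"tx":4,"ty":13.2,"tz":1,"wx":0,"wy":0,"wz":0,"hand":1},{"tx":4,"ty":13.2,"tz":1,"wx":0,"wy":0,"wz":0,"hand":1},{"tx":4,"ty":13.2,"tz":1,"wx":0,"wy":0,"wz":0,"hand":1},{"tx":4,"ty":13.2,"tz":1,"wx":0,"wy":0,"wz":0,"hand":1},{"tx":4,"ty":13.2,"tz":1,"wx":0,"wy":0,"wz":0,"hand":1},{"tx":4,"ty":13.2,"tz":1,"wx":0,"wy":0,"wz":0,"hand":1},{"tx":4,"ty":13.2,"tz":1,"wx":0,"wy":0,"wz":0,"hand":1},{"tx":4,"ty":13.2,"tz":1,"wx":0,"wy":0,"wz":0,"hand":1},{"tx":4,"ty":13.2,"tz":1,"wx":0,"wy":0,"wz":0,"hand":1},{"tx":4,"ty":13.2,"tz":1,"wx":0,"wy":0,"wz":0,"hand":1}]'; python3 -c "
from h import *
go((0.44,0.33,0.30),0.255)
p=eyes.capture('wrist'); save('w1',p,s=1.42)
for l in ['rod_grip','rod_seat','stand_seat']:
    for d in nets.mark_of(l,p)[:3]: print(l,round(d['conf'],2),np.round(d['at'],4),proj(p,d['at'])*1.42)
"
```

```text
time_s: 4.47
tool_pos: [0.4384, 0.3249, 0.2991]
tcp_rot: [-0.701, -0.091, 0.701, -0.091]
force: [0.4, -0.4, -0.3]
finger_gap: 0.0929
4.4667 [0.4384 0.3249 0.2991] [-0.7011 -0.091   0.7013 -0.0909] F [ 0.35 -0.42 -0.31] gap 0.0929
shift [0.062 0.204 0.037] [array([ 5.0000e-03, -2.0000e-03,  2.9972e+01]), array([-0.001, -0.003, -0.028])]
rod_grip 0.74 [0.4388 0.1136 0.0024] [587.738 306.294]
rod_seat 0.87 [0.5247 0.3621 0.1636] [378.998 152.934]
stand_seat 0.92 [0.4933 0.5546 0.1589] [ 92.726 130.64 ]
stand_seat 0.82 [0.2348 0.2338 0.1598] [442.756 543.15 ]
stand_seat 0.78 [0.3332 0.4233 0.1587] [240.122 389.222]
```

View pics/w1.png

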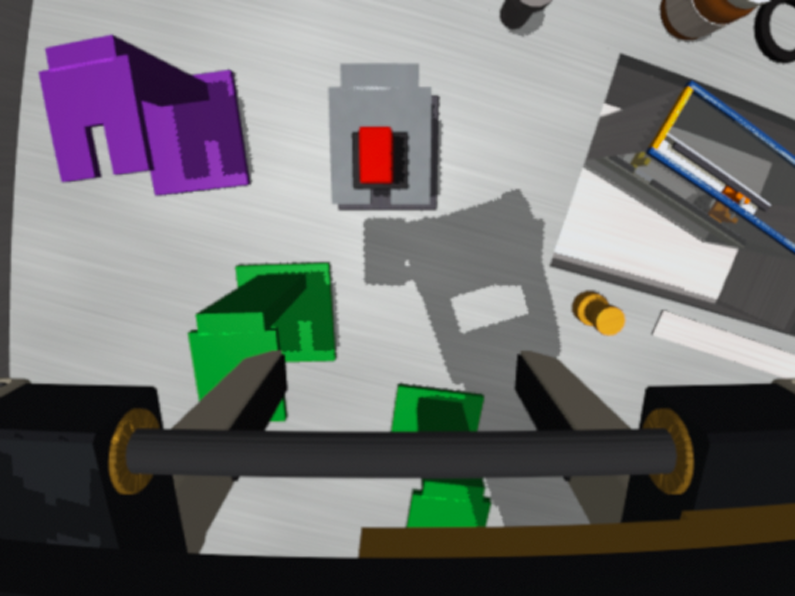

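```bash
python3 -c "
from h import *
p=eyes.capture('wrist'); save('w1c',p,(220,35,320,155),6)
im=p['pixels'].astype(int); print((-cam(p)[1].T@cam(p)[2]).round(3))
m=((im[:,:,0]>200)&(im[:,:,1]<60)); m[160:]=0
v,u=np.nonzero(m); print(u.min(),u.max(),v.min(),v.max())
r=cv2.minAreaRect(np.stack([u,v],1).astype(np.float32)); print(r)
b=cv2.boxPoints(r)
for x in b: print(x,atz(p,*x,0.217))
"
```

```text
[0.507 0.339 0.465]
249 269 89 125
((259.1089172363281, 106.9404067993164), (36.53050994873047, 19.4681339263916), 87.87889862060547)
[248.70549  89.04794] [0.5311 0.3714 0.217 ]
[268.16028  88.32739] [0.5352 0.3574 0.217 ]
[269.51233 124.83287] [0.5096 0.3499 0.217 ]
[250.05756 125.55342] [0.5054 0.3642 0.217 ]
```

View pics/w1c.png

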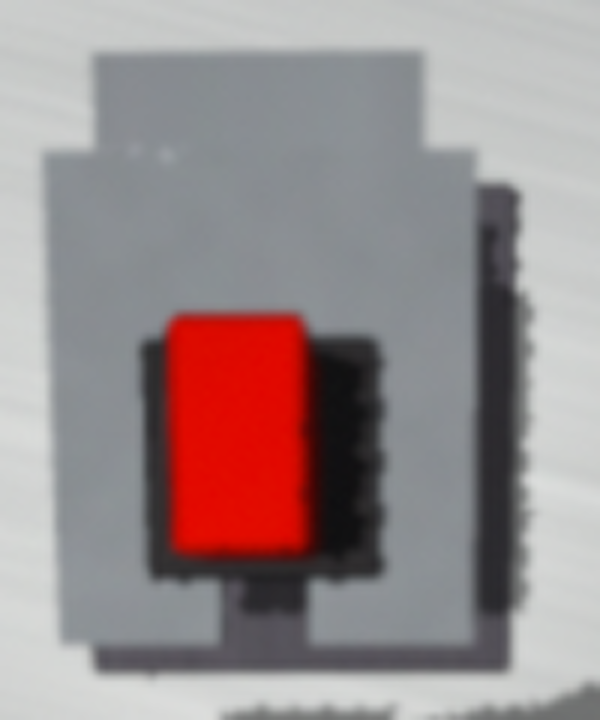

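```bash
python3 -c "
from h import *
p=eyes.capture('wrist')
S=lambda u,v,z:atz(p,220+u/6-.42,35+v/6-.42,z)
c=np.array([S(*a,.16) for a in ((43,152),(476,152),(474,643),(60,643),(265,615),(221,643),(308,643))]); print(c)
y=lambda d:np.arctan2(d[1],d[0])
print(y(c[0]-c[3]),y(c[1]-c[2]),y(c[0]-c[1])-np.pi/2,y(c[3]-c[2])-np.pi/2, np.linalg.norm(c[0]-c[1]))
m=(c[2]+c[3])/2; d=(c[0]-c[3]+c[1]-c[2]); d/=np.linalg.norm(d); print('seat',m+.028*d, (c[5]+c[6])/2+.028*d)
print('flange')
f=np.array([S(*a,.165) for a in ((143,338),(378,338),(382,577),(150,575))]);print(f.mean(0),y(f[0]-f[3]),y(f[1]-f[2]),y(f[0]-f[1])-np.pi/2)
go((0.5203,0.3607,.24),.27)
"
```

```text
[[0.5566 0.404  0.16  ]
 [0.5728 0.3405 0.16  ]
 [0.5021 0.3216 0.16  ]
 [0.4856 0.3854 0.16  ]
 [0.4979 0.3548 0.16  ]
 [0.492  0.3605 0.16  ]
 [0.4954 0.3471 0.16  ]]
0.25621414538482695 0.2612185346145355 0.24978987692879095 0.2530756521646025 0.06553388436526557
seat [0.52091816 0.36066342 0.16      ] [0.52076816 0.36096342 0.16      ]
flange
[0.520925 0.36045  0.165   ] 0.2595004638186879 0.27518924912917103 0.25044308961135275
4.7667 [0.4381 0.3213 0.2999] [ 0.7015  0.0896 -0.7013  0.0896] F [ 0.63  0.64 -0.04] gap 0.0935
shift [ 3.286  1.575 -2.396] [array([ 4.0000e-03,  1.0000e-03, -2.9848e+01]), array([-0.001,  0.002,  0.152])]
```

```bash
python3 -m jog '[{"tx":3.3,"ty":1.57,"tz":-1.6,"wx":0,"wy":0,"wz":0.08,"hand":1},{"tx":3.3,"ty":1.57,"tz":-1.6,"wx":0,"wy":0,"wz":0.08,"hand":1},{"tx":3.3,"ty":1.57,"tz":-1.6,"wx":0,"wy":0,"wz":0.08,"hand":1},{"tx":3.3,"ty":1.57,"tz":-1.6,"wx":0,"wy":0,"wz":0.08,"hand":1},{"tx":3.3,"ty":1.57,"tz":-2.5,"wx":0,"wy":0,"wz":0.08,"hand":1},{"tx":3.3,"ty":1.57,"tz":-2.5,"wx":0,"wy":0,"wz":0.08,"hand":0}]'; python3 -c "
from h import *
go((0.5207,0.3607,.173),.27)
p=eyes.capture('wrist'); save('w2',p,s=1.42)"
```

```text
time_s: 5.27
tool_pos: [0.5194, 0.3602, 0.2344]
tcp_rot: [-0.7, -0.092, 0.702, -0.093]
force: [-1.3, -0.2, -1.1]
finger_gap: 0.09
5.2667 [0.5194 0.3602 0.2344] [-0.6996 -0.092   0.7025 -0.0933] F [-1.35 -0.19 -1.11] gap 0.09
shift [ 0.053  0.021 -2.457] [array([ -0.057,  -0.035, -29.932]), array([ 0.022, -0.037,  0.068])]
```

View pics/w2.png

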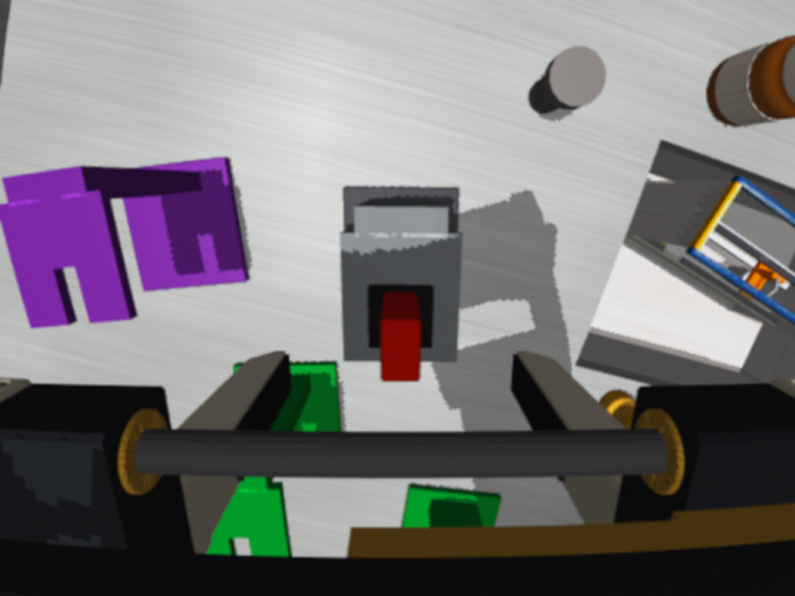

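The rod (400,335) is centred between the fingers, so I'll descend and grip.

```bash
python3 -m jog '[{"tx":0.03,"ty":0,"tz":-1.2,"wx":0,"wy":0,"wz":0.04,"hand":0},{"tx":0.03,"ty":0,"tz":-2.45,"wx":0,"wy":0,"wz":0.04,"hand":0},{"tx":0.03,"ty":0,"tz":-2.45,"wx":0,"wy":0,"wz":0.04,"hand":-0.3},{"tx":0.03,"ty":0,"tz":-2.45,"wx":0,"wy":0,"wz":0.04,"hand":-0.5},{"tx":0.03,"ty":0,"tz":-2.45,"wx":0,"wy":0,"wz":0.04,"hand":-1},{"tx":0.03,"ty":0,"tz":-2.45,"wx":0,"wy":0,"wz":0.04,"hand":-1},{"tx":0.03,"ty":0,"tz":-2.45,"wx":0,"wy":0,"wz":0.04,"hand":-1},{"tx":0.03,"ty":0,"tz":-2.45,"wx":0,"wy":0,"wz":0.04,"hand":-1}]'; python3 -c "
from h import *
go((0.5207,0.3607,.173),.27)"
```

```text
time_s: 5.98
tool_pos: [0.5218, 0.3619, 0.1772]
tcp_rot: [0.701, 0.095, -0.7, 0.094]
force: [0.6, 0.1, -0.7]
finger_gap: 0.0333
5.9833 [0.5218 0.3619 0.1772] [ 0.7014  0.0947 -0.7002  0.0942] F [ 0.59  0.12 -0.69] gap 0.0333
shift [-0.046 -0.048 -0.168] [array([ 2.400e-02,  1.400e-02, -2.998e+01]), array([-0.009,  0.015,  0.02 ])]
```

```bash
python3 -m jog '[{"tx":0,"ty":0,"tz":-0.1,"wx":0,"wy":0,"wz":0,"hand":-1},{"tx":0,"ty":0,"tz":-0.1,"wx":0,"wy":0,"wz":0,"hand":-1},{"tx":0,"ty":0,"tz":-0.1,"wx":0,"wy":0,"wz":0,"hand":-1},{"tx":0,"ty":0,"tz":-0.1,"wx":0,"wy":0,"wz":0,"hand":-1},{"tx":0,"ty":0,"tz":-0.1,"wx":0,"wy":0,"wz":0,"hand":-1},{"tx":0,"ty":0,"tz":-0.1,"wx":0,"wy":0,"wz":0,"hand":-1}]'; python3 -c "
from h import *
go((0.5207,0.3607,.173),.27)"
```

```text
time_s: 6.48
tool_pos: [0.5214, 0.3616, 0.1732]
tcp_rot: [-0.701, -0.094, 0.701, -0.094]
force: [-0.1, 0.1, -2.2]
finger_gap: 0.0178
6.4833 [0.5214 0.3616 0.1732] [-0.7007 -0.0943  0.7009 -0.0945] F [-0.13  0.1  -2.24] gap 0.0178
shift [-0.029 -0.035 -0.01 ] [array([-4.0000e-03, -3.0000e-03, -2.9979e+01]), array([ 0.002, -0.003,  0.021])]
```

```bash
python3 -m jog '[{"tx":0,"ty":0,"tz":0.3,"wx":0,"wy":0,"wz":0,"hand":-1},{"tx":0,"ty":0,"tz":0.6,"wx":0,"wy":0,"wz":0,"hand":-1},{"tx":0,"ty":0,"tz":0.6,"wx":0,"wy":0,"wz":0,"hand":-1},{"tx":0,"ty":0,"tz":0.6,"wx":0,"wy":0,"wz":0,"hand":-1},{"tx":-0.68,"ty":-0.18,"tz":0.6,"wx":0,"wy":0,"wz":0,"hand":-1},{"tx":-1.36,"ty":-0.36,"tz":0.6,"wx":0,"wy":0,"wz":0,"hand":-1},{"tx":-2.04,"ty":-0.53,"tz":0.6,"wx":0,"wy":0,"wz":0,"hand":-1},{"tx":-2.9,"ty":-0.76,"tz":0.6,"wx":0,"wy":0,"wz":0,"hand":-1},{"tx":-2.9,"ty":-0.76,"tz":0.6,"wx":0,"wy":0,"wz":0,"hand":-1},{"tx":-2.9,"ty":-0.76,"tz":0.6,"wx":0,"wy":0,"wz":0,"hand":-1}]'; python3 -c "
from h import *
go((0.4516,0.343,.188),.25)
p=eyes.capture('top'); save('top2',p,(100,100,420,300),2.4)
p=eyes.capture('scene'); save('scene2',p,s=1.42)
"
```

```text
time_s: 7.32
tool_pos: [0.4486, 0.3427, 0.1886]
tcp_rot: [0.701, 0.095, -0.701, 0.095]
force: [0.8, -0.4, -2.0]
finger_gap: 0.0178
7.3167 [0.4486 0.3427 0.1886] [ 0.7008  0.0946 -0.7007  0.0946] F [ 0.84 -0.39 -2.02] gap 0.0178
shift [ 0.121  0.012 -0.026] [array([-3.0000e-03, -2.0000e-03,  2.9824e+01]), array([-0.001,  0.002, -0.176])]
```

View pics/scene2.png

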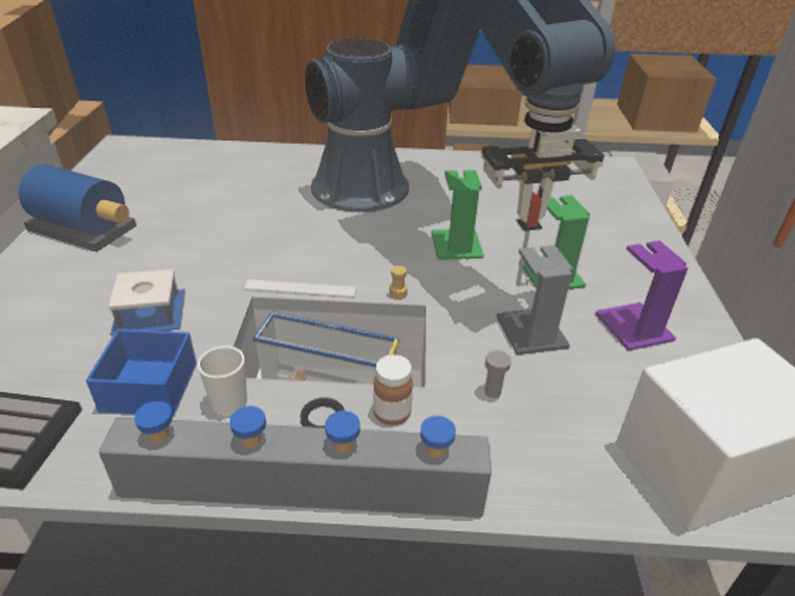

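The rod is free and in hand, and the other objects look undisturbed. I'll move to hover beside the tank and look down into it.

```bash
python3 -m jog '[{"tx":0,"ty":0,"tz":1.5,"wx":0,"wy":0,"wz":0,"hand":-1},{"tx":0,"ty":-1.2,"tz":3,"wx":0,"wy":0,"wz":-0.5,"hand":-1},{"tx":0,"ty":-2.8,"tz":4,"wx":0,"wy":0,"wz":-1,"hand":-1},{"tx":1,"ty":-4.4,"tz":4,"wx":0,"wy":0,"wz":-2,"hand":-1},{"tx":1.5,"ty":-6,"tz":4,"wx":0,"wy":0,"wz":-3,"hand":-1},{"tx":2,"ty":-7.6,"tz":4,"wx":0,"wy":0,"wz":-4,"hand":-1},{"tx":2.5,"ty":-9.2,"tz":4,"wx":0,"wy":0,"wz":-4.7,"hand":-1},{"tx":3.2,"ty":-10.8,"tz":4,"wx":0,"wy":0,"wz":-4.7,"hand":-1},{"tx":3.2,"ty":-12.4,"tz":4,"wx":0,"wy":0,"wz":-4.7,"hand":-1},{"tx":3.2,"ty":-14,"tz":4,"wx":0,"wy":0,"wz":-4.7,"hand":-1},{"tx":3.2,"ty":-15,"tz":4,"wx":0,"wy":0,"wz":-4.7,"hand":-1},{"tx":3.2,"ty":-15.6,"tz":4,"wx":0,"wy":0,"wz":-4.7,"hand":-1}]'; python3 -m jog '[{"tx":0,"ty":0,"tz":0,"wx":0,"wy":0,"wz":0,"hand":-1},{"tx":0,"ty":0,"tz":0,"wx":0,"wy":0,"wz":0,"hand":-1},{"tx":0,"ty":0,"tz":0,"wx":0,"wy":0,"wz":0,"hand":-1}]'; python3 -c "
from h import *
go((0.53,-0.05,.29),-.222)
p=eyes.capture('wrist'); save('w3',p,s=1.42)
for l in ['bail','collar','tank_rim','rod_hook']:
    for d in nets.mark_of(l,p)[:2]: print(l,round(d['conf'],2),np.round(d['at'],4),proj(p,d['at'])*1.42)
"
```

```text
time_s: 8.42
tool_pos: [0.5295, -0.0518, 0.2883]
tcp_rot: [0.703, -0.081, -0.702, -0.08]
force: [-0.1, -0.1, -1.5]
finger_gap: 0.0182
time_s: 8.67
tool_pos: [0.5293, -0.0468, 0.2883]
tcp_rot: [-0.703, 0.079, 0.703, 0.079]
force: [-0.1, 0.5, -2.0]
finger_gap: 0.0176
8.6667 [ 0.5293 -0.0468  0.2883] [-0.7026  0.079   0.7027  0.0792] F [-0.12  0.48 -1.99] gap 0.0176
shift [ 0.029 -0.128  0.069] [array([-1.0000e-03,  4.0000e-03, -2.9979e+01]), array([-0.003, -0.   ,  0.021])]
bail 0.62 [ 0.5969 -0.069  -0.0758] [406.12 187.44]
collar 0.7 [ 0.5972 -0.0716 -0.1124] [407.682 186.588]
tank_rim 0.92 [ 0.6111 -0.001   0.0292] [332.706 189.144]
rod_hook 0.58 [ 0.5342 -0.0356  0.1504] [382.974 288.686]
rod_hook 0.53 [ 0.5372 -0.3455 -0.0023] [682.026 188.15 ]
```

View pics/w3.png

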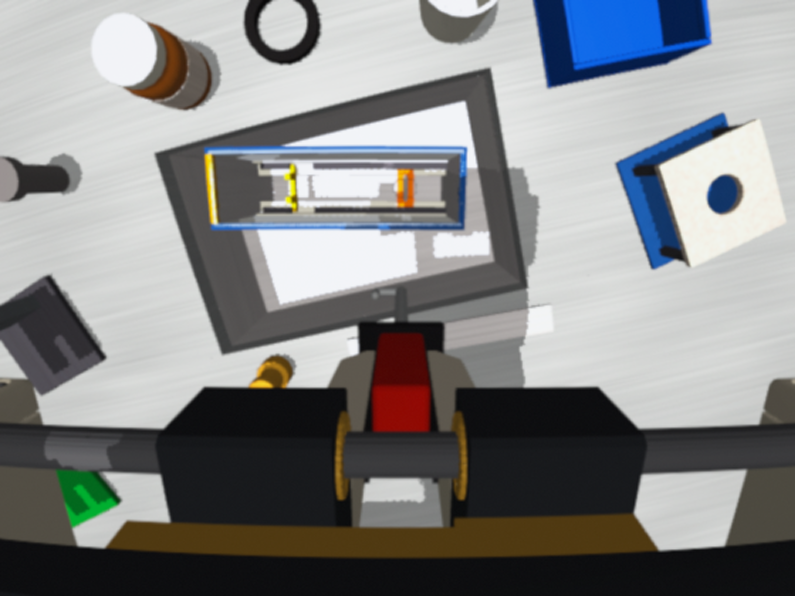

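```bash
python3 -c "
from h import *
p=eyes.capture('wrist'); save('w3c',p,(140,98,336,168),4)
print(p['shot'])
"
```

```text
14
```

View pics/w3c.png

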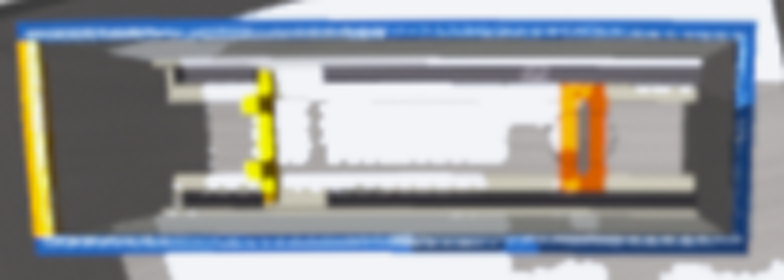

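```bash
python3 -c "
from h import *
p=eyes.capture('wrist'); st()
S=lambda u,v,z:atz(p,140+u/4-.4,98+v/4-.4,z)
c=np.array([S(*a,.03) for a in ((18,22),(755,22),(748,252),(37,252))]); print(c,c.mean(0))
y=lambda d:np.arctan2(d[1],d[0])
yt=[y(c[0]-c[1])-np.pi/2,y(c[3]-c[2])-np.pi/2,y(c[1]-c[2]),y(c[0]-c[3])]; print(yt)
yaw=-.222; ty=np.array([-np.sin(yaw),np.cos(yaw),0]); tx=np.array([np.cos(yaw),np.sin(yaw),0]); o=c.mean(0)
L=lambda P:(round((P-o)@tx*1000,1),round((P-o)@ty*1000,1))
b=S(583,137,-.072); print('bail',b,L(b))
k=S(583,137,-.102); print('collar top centre',k,L(k))
for n,a,z in (('c',(560,90),-.102),('c',(606,90),-.102),('c',(560,185),-.102),('c',(606,185),-.102),('notch',(274,72),-.094),('notch',(325,72),-.094),('notch',(274,200),-.094),('notch',(325,200),-.094),('stop',(274,137),-.1)): print(n,L(S(*a,z)))
print((-cam(p)[1].T@cam(p)[2]).round(3), proj(p,(0.5965,-.069,-.074)))
"
```

```text
9.0167 [ 0.529  -0.0468  0.2884] [ 0.7027 -0.0788 -0.7027 -0.0788] F [ 0.91 -0.73 -2.66] gap 0.0179
[[ 0.6758  0.1049  0.03  ]
 [ 0.6208 -0.1291  0.03  ]
 [ 0.5486 -0.1128  0.03  ]
 [ 0.6028  0.1221  0.03  ]] [ 0.612    -0.003725  0.03    ]
[np.float64(-0.23085245852960679), np.float64(-0.22676775642687108), np.float64(-0.22203939032109885), np.float64(-0.23139605732230203)]
bail [ 0.5971 -0.0679 -0.072 ] (np.float64(-0.4), np.float64(-65.9))
collar top centre [ 0.597  -0.0682 -0.102 ] (np.float64(-0.4), np.float64(-66.2))
c (np.float64(19.3), np.float64(-56.3))
c (np.float64(19.2), np.float64(-76.0))
c (np.float64(-20.7), np.float64(-56.2))
c (np.float64(-20.7), np.float64(-76.2))
notch (np.float64(27.1), np.float64(64.3))
notch (np.float64(26.9), np.float64(42.7))
notch (np.float64(-26.2), np.float64(67.1))
notch (np.float64(-26.4), np.float64(45.0))
stop (np.float64(0.3), np.float64(67.0))
[ 0.599 -0.063  0.454] [286.1 132.1]
```

The wrist crop shows the bail wire at crop (583,137), the yellow stop at about (265,135), and the notch between x=272 and 325. The bail is at world (0.597,-0.068), which is consistent with the net. I'll descend with the hook on the −y side of the bail.

```bash
python3 -m jog '[{"tx":1.2,"ty":-1,"tz":0,"wx":0,"wy":0,"wz":0,"hand":-1},{"tx":2.45,"ty":-2.02,"tz":0,"wx":0,"wy":0,"wz":-0.03,"hand":-1},{"tx":2.45,"ty":-2.02,"tz":0,"wx":0,"wy":0,"wz":-0.03,"hand":-1},{"tx":2.45,"ty":-2.02,"tz":-1.2,"wx":0,"wy":0,"wz":-0.03,"hand":-1},{"tx":2.45,"ty":-2.02,"tz":-2.4,"wx":0,"wy":0,"wz":-0.03,"hand":-1},{"tx":2.45,"ty":-2.02,"tz":-3.6,"wx":0,"wy":0,"wz":-0.03,"hand":-1},{"tx":2.45,"ty":-2.02,"tz":-4.8,"wx":0,"wy":0,"wz":-0.03,"hand":-1},{"tx":2.45,"ty":-2.02,"tz":-5.4,"wx":0,"wy":0,"wz":-0.03,"hand":-1},{"tx":2.45,"ty":-2.02,"tz":-5.4,"wx":0,"wy":0,"wz":-0.03,"hand":-1},{"tx":2.45,"ty":-2.02,"tz":-5.4,"wx":0,"wy":0,"wz":-0.03,"hand":-1}]'; python3 -c "
from h import *
go((0.5903,-0.0972,.051),-.226)
p=eyes.capture('wrist'); save('w4',p,s=1.42)
p=eyes.capture('top'); save('top4',p,(260,150,370,215),7)
"
```

```text
time_s: 9.85
tool_pos: [0.5902, -0.0977, 0.1533]
tcp_rot: [-0.702, 0.08, 0.703, 0.08]
force: [-0.2, -0.3, -0.0]
finger_gap: 0.0179
9.85 [ 0.5902 -0.0977  0.1533] [-0.7022  0.0801  0.7029  0.0802] F [-0.22 -0.32 -0.02] gap 0.0179
shift [ 4.000e-03  1.900e-02 -4.094e+00] [array([-1.3000e-02,  3.0000e-03, -2.9988e+01]), array([-0.002, -0.008,  0.012])]
```

View pics/w4.png

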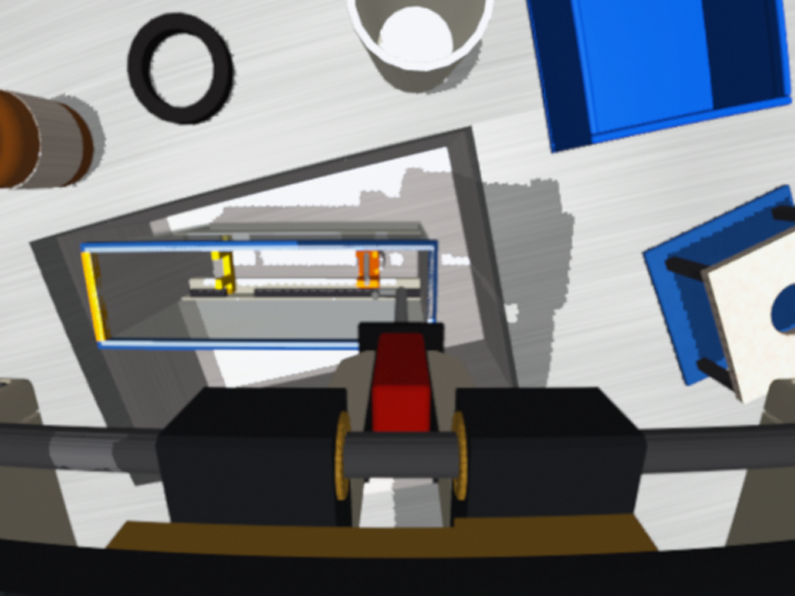

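View pics/top4.png

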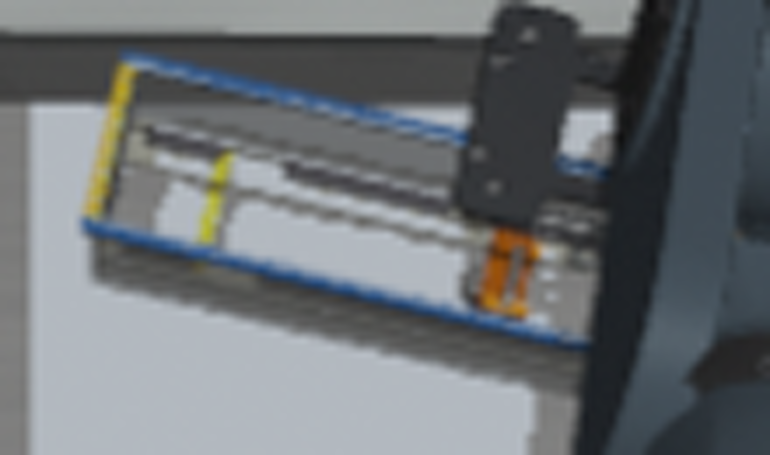

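```bash
python3 -m jog '[{"tx":0,"ty":0,"tz":-0.6,"wx":0,"wy":0,"wz":0,"hand":-1},{"tx":0,"ty":0,"tz":-1.2,"wx":0,"wy":0,"wz":0,"hand":-1},{"tx":0,"ty":0,"tz":-1.8,"wx":0,"wy":0,"wz":0,"hand":-1},{"tx":0,"ty":0,"tz":-2.4,"wx":0,"wy":0,"wz":0,"hand":-1},{"tx":0,"ty":0,"tz":-3,"wx":0,"wy":0,"wz":0,"hand":-1},{"tx":0,"ty":0,"tz":-3,"wx":0,"wy":0,"wz":0,"hand":-1},{"tx":0,"ty":0,"tz":-3,"wx":0,"wy":0,"wz":0,"hand":-1}]'; python3 -c "
from h import *
go((0.5903,-0.0972,.051),-.226)
p=eyes.capture('wrist'); save('w5',p,(60,140,340,260),2.8)
for l in ['bail','collar','tank_rim','rod_hook']:
    for d in nets.mark_of(l,p)[:2]: print(l,round(d['conf'],2),np.round(d['at'],4),proj(p,d['at']))
"
```

```text
time_s: 10.53
tool_pos: [0.5907, -0.0979, 0.0794]
tcp_rot: [0.703, -0.08, -0.702, -0.08]
force: [-0.2, 0.6, -1.7]
finger_gap: 0.0179
10.5333 [ 0.5907 -0.0979  0.0794] [ 0.7029 -0.0803 -0.7022 -0.0802] F [-0.17  0.65 -1.75] gap 0.0179
shift [-0.017  0.029 -1.136] [array([ 1.4000e-02, -3.0000e-03, -2.9987e+01]), array([0.002, 0.009, 0.013])]
bail 0.7 [ 0.5992 -0.0663 -0.0755] [250.5 200.9]
bail 0.7 [ 0.7218 -0.2793  0.0034] [485.6  -1.3]
collar 0.65 [ 0.597  -0.0707 -0.1134] [257.8 194.9]
tank_rim 0.39 [ 0.7215 -0.2769 -0.0012] [478.9   1.9]
rod_hook 0.79 [ 0.5924 -0.0866 -0.0612] [270.4 205.9]
rod_hook 0.46 [ 0.5993 -0.0695 -0.1114] [256.2 193.5]
```

View pics/w5.png

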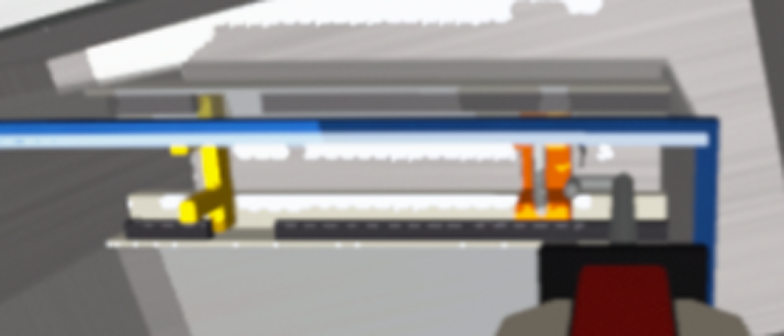

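```bash
python3 -m jog '[{"tx":0,"ty":0,"tz":-0.3,"wx":0,"wy":0,"wz":0,"hand":-1},{"tx":0,"ty":0,"tz":-0.6,"wx":0,"wy":0,"wz":0,"hand":-1},{"tx":0,"ty":0,"tz":-0.9,"wx":0,"wy":0,"wz":0,"hand":-1},{"tx":0,"ty":0,"tz":-1.13,"wx":0,"wy":0,"wz":0,"hand":-1},{"tx":0,"ty":0,"tz":-1.13,"wx":0,"wy":0,"wz":0,"hand":-1},{"tx":0,"ty":0,"tz":-1.13,"wx":0,"wy":0,"wz":0,"hand":-1}]'; python3 -c "
from h import *
go((0.597-.0021,-0.068-.0093,.051),-.226)
p=eyes.capture('wrist'); save('w6',p,(60,140,340,260),2.8)
"
```

```text
time_s: 11.28
tool_pos: [0.59, -0.0978, 0.0495]
tcp_rot: [-0.702, 0.08, 0.703, 0.08]
force: [0.4, -1.1, -1.1]
finger_gap: 0.0179
11.2833 [ 0.59   -0.0978  0.0495] [-0.7022  0.0802  0.7029  0.0803] F [ 0.45 -1.07 -1.09] gap 0.0179
shift [0.198 0.819 0.059] [array([-1.5000e-02,  3.0000e-03, -2.9987e+01]), array([-0.002, -0.01 ,  0.013])]
```

View pics/w6.png

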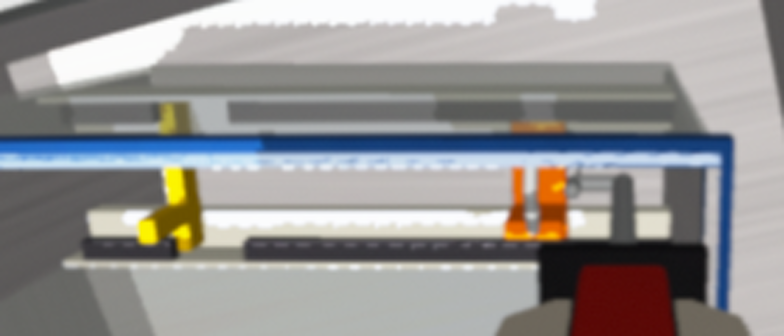

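```bash
python3 -m jog '[{"tx":0.04,"ty":0.16,"tz":0.04,"wx":0,"wy":0,"wz":0,"hand":-1},{"tx":0.08,"ty":0.33,"tz":0.04,"wx":0,"wy":0,"wz":0,"hand":-1},{"tx":0.12,"ty":0.5,"tz":0.04,"wx":0,"wy":0,"wz":0,"hand":-1},{"tx":0.16,"ty":0.66,"tz":0.04,"wx":0,"wy":0,"wz":0,"hand":-1},{"tx":0.2,"ty":0.82,"tz":0.04,"wx":0,"wy":0,"wz":0,"hand":-1},{"tx":0.2,"ty":0.82,"tz":0.04,"wx":0,"wy":0,"wz":0,"hand":-1},{"tx":0.2,"ty":0.82,"tz":0.04,"wx":0,"wy":0,"wz":0,"hand":-1}]'; python3 -c "
from h import *
go((0.597-.0021,-0.068-.0093,.067),-.226)
p=eyes.capture('wrist'); save('w7',p,(60,140,340,260),2.8)
"
```

```text
time_s: 11.92
tool_pos: [0.5953, -0.077, 0.0511]
tcp_rot: [0.703, -0.08, -0.703, -0.08]
force: [-0.2, -0.8, -1.9]
finger_gap: 0.0178
11.9167 [ 0.5953 -0.077   0.0511] [ 0.7026 -0.0801 -0.7026 -0.08  ] F [-0.23 -0.83 -1.89] gap 0.0178
shift [-0.015 -0.011  0.635] [array([ 0.0000e+00, -1.0000e-03, -2.9992e+01]), array([0.001, 0.   , 0.008])]
```

View pics/w7.png

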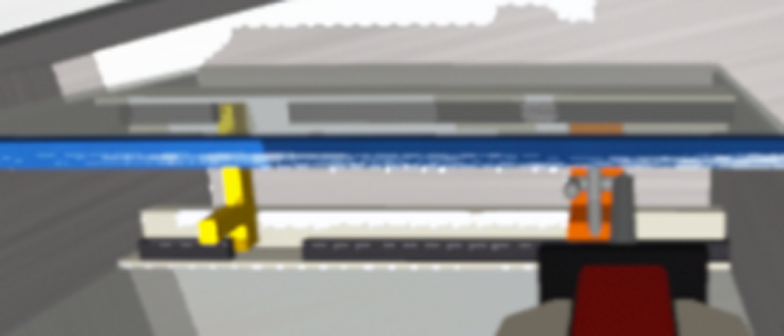

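```bash
python3 -m jog '[{"tx":0,"ty":0,"tz":0.2,"wx":0,"wy":0,"wz":0,"hand":-1},{"tx":0,"ty":0,"tz":0.4,"wx":0,"wy":0,"wz":0,"hand":-1},{"tx":0,"ty":0,"tz":0.5,"wx":0,"wy":0,"wz":0,"hand":-1},{"tx":0,"ty":0,"tz":0.56,"wx":0,"wy":0,"wz":0,"hand":-1},{"tx":0,"ty":0,"tz":0.62,"wx":0,"wy":0,"wz":0,"hand":-1},{"tx":0,"ty":0,"tz":0.66,"wx":0,"wy":0,"wz":0,"hand":-1},{"tx":0,"ty":0,"tz":0.7,"wx":0,"wy":0,"wz":0,"hand":-1},{"tx":0,"ty":0,"tz":0.74,"wx":0,"wy":0,"wz":0,"hand":-1},{"tx":0,"ty":0,"tz":0.74,"wx":0,"wy":0,"wz":0,"hand":-1},{"tx":0,"ty":0,"tz":0.74,"wx":0,"wy":0,"wz":0,"hand":-1}]'; python3 -c "
from h import *
p=eyes.capture('wrist'); save('w8',p,(60,140,340,260),2.8)
F=[]
for i in range(3):
  eyes.capture('top'); F.append(telemetry.sense()['force'])
print(np.round(F,1),np.mean(F,0)); st()
"
```

```text
time_s: 12.8
tool_pos: [0.5951, -0.0773, 0.0695]
tcp_rot: [-0.702, 0.08, 0.703, 0.08]
force: [-0.4, -0.3, -3.6]
finger_gap: 0.0176
[[-0.4  0.8 -4.1]
 [-0.9 -0.5 -4.3]
 [ 0.3 -0.5 -4.3]] [-0.31316411 -0.09082185 -4.21679859]
13.0 [ 0.5952 -0.0773  0.0695] [-0.7025  0.0802  0.7026  0.0803] F [ 0.35 -0.55 -4.29] gap 0.0175
```

View pics/w8.png

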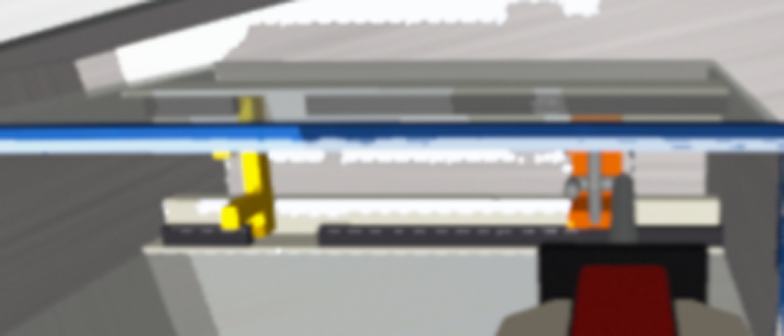

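```bash
python3 -m jog '[{"tx":0.034,"ty":0.146,"tz":0.02,"wx":0,"wy":0,"wz":0,"hand":-1},{"tx":0.09,"ty":0.39,"tz":0.02,"wx":0,"wy":0,"wz":0,"hand":-1},{"tx":0.168,"ty":0.731,"tz":0.02,"wx":0,"wy":0,"wz":0,"hand":-1},{"tx":0.247,"ty":1.072,"tz":0.02,"wx":0,"wy":0,"wz":0,"hand":-1},{"tx":0.325,"ty":1.413,"tz":0.02,"wx":0,"wy":0,"wz":0,"hand":-1},{"tx":0.404,"ty":1.754,"tz":0.02,"wx":0,"wy":0,"wz":0,"hand":-1},{"tx":0.482,"ty":2.095,"tz":0.02,"wx":0,"wy":0,"wz":0,"hand":-1},{"tx":0.56,"ty":2.436,"tz":0.02,"wx":0,"wy":0,"wz":0,"hand":-1},{"tx":0.605,"ty":2.63,"tz":0.02,"wx":0,"wy":0,"wz":0,"hand":-1},{"tx":0.628,"ty":2.73,"tz":0.02,"wx":0,"wy":0,"wz":0,"hand":-1},{"tx":0.628,"ty":2.73,"tz":0.02,"wx":0,"wy":0,"wz":0,"hand":-1}]'; python3 -c "
from h import *
s=st()
p=eyes.capture('wrist'); save('w9',p,(60,140,340,260),2.8)
p=eyes.capture('top'); save('top9',p,(260,150,370,215),7);s=st()
"
```

```text
time_s: 13.92
tool_pos: [0.611, -0.0085, 0.0701]
tcp_rot: [-0.703, 0.08, 0.703, 0.08]
force: [0.3, 0.5, -3.2]
finger_gap: 0.0176
13.9167 [ 0.611  -0.0085  0.0701] [-0.7026  0.08    0.7026  0.0801] F [ 0.3   0.47 -3.2 ] gap 0.0176
14.0167 [ 0.6109 -0.0092  0.0701] [-0.7025  0.0803  0.7026  0.0802] F [-0.24 -0.75 -5.27] gap 0.0183
```

View pics/w9.png

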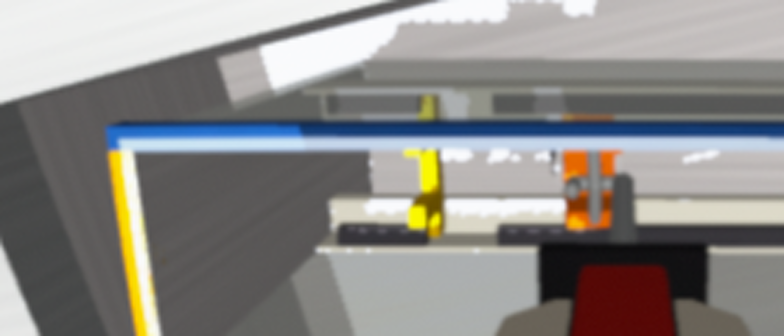

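View pics/top9.png

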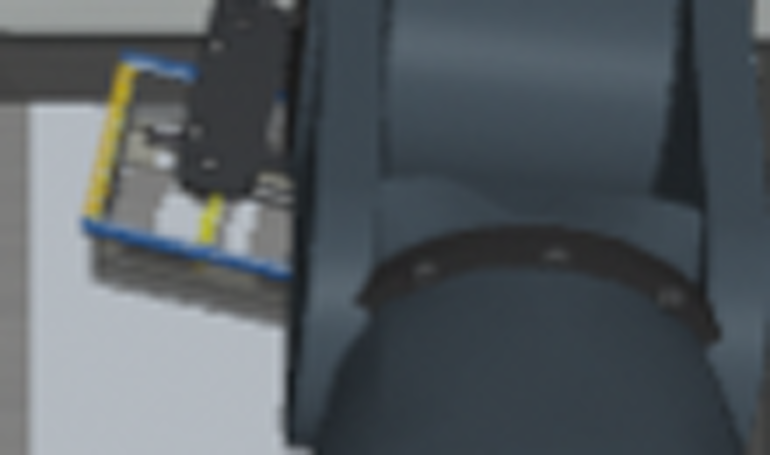

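```bash
python3 -m jog '[{"tx":0.034,"ty":0.146,"tz":0,"wx":0,"wy":0,"wz":0,"hand":-1},{"tx":0.09,"ty":0.39,"tz":0,"wx":0,"wy":0,"wz":0,"hand":-1},{"tx":0.157,"ty":0.682,"tz":0,"wx":0,"wy":0,"wz":0,"hand":-1},{"tx":0.224,"ty":0.975,"tz":0,"wx":0,"wy":0,"wz":0,"hand":-1},{"tx":0.28,"ty":1.22,"tz":0,"wx":0,"wy":0,"wz":0,"hand":-1},{"tx":0.325,"ty":1.413,"tz":0,"wx":0,"wy":0,"wz":0,"hand":-1},{"tx":0.348,"ty":1.511,"tz":0,"wx":0,"wy":0,"wz":0,"hand":-1},{"tx":0.363,"ty":1.58,"tz":0,"wx":0,"wy":0,"wz":0,"hand":-1},{"tx":0.363,"ty":1.58,"tz":0,"wx":0,"wy":0,"wz":0,"hand":-1}]'; python3 -c "
from h import *
s=st()
p=eyes.capture('wrist'); save('w10',p,(60,140,340,260),2.8)
eyes.capture('top');s=st();eyes.capture('top');s=st()
"
```

```text
time_s: 14.77
tool_pos: [0.62, 0.0307, 0.0701]
tcp_rot: [-0.703, 0.08, 0.703, 0.08]
force: [1.3, 0.4, -5.3]
finger_gap: 0.018
14.7667 [0.62   0.0307 0.0701] [-0.7025  0.0801  0.7026  0.0802] F [ 1.27  0.42 -5.31] gap 0.018
14.8667 [0.62   0.0303 0.0701] [-0.7025  0.0803  0.7025  0.0803] F [-0.7  -0.37 -4.06] gap 0.0174
14.9167 [0.62   0.0302 0.0701] [-0.7025  0.0803  0.7025  0.0803] F [ 0.66 -0.17 -4.02] gap 0.0177
```

View pics/w10.png

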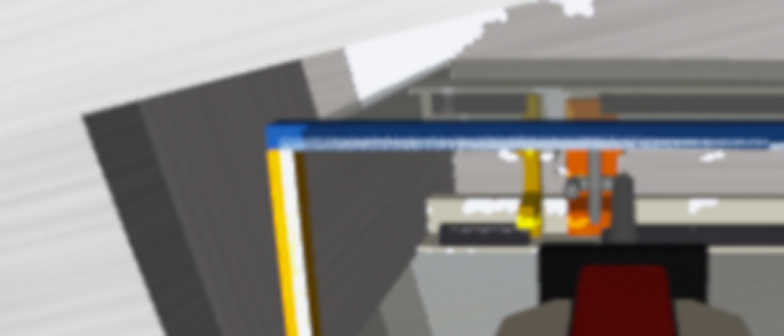

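```bash
python3 -m jog '[{"tx":0.018,"ty":0.078,"tz":0,"wx":0,"wy":0,"wz":0,"hand":-1},{"tx":0.04,"ty":0.17,"tz":0,"wx":0,"wy":0,"wz":0,"hand":-1},{"tx":0.06,"ty":0.25,"tz":0,"wx":0,"wy":0,"wz":0,"hand":-1},{"tx":0.072,"ty":0.312,"tz":0,"wx":0,"wy":0,"wz":0,"hand":-1},{"tx":0.072,"ty":0.312,"tz":0,"wx":0,"wy":0,"wz":0,"hand":-1},{"tx":0.072,"ty":0.312,"tz":0,"wx":0,"wy":0,"wz":0,"hand":-1}]'
cat >> h.py <<'E'
def favg(n,name,crop,s):
    F=[]
    for i in range(n):
        p=eyes.capture('wrist'); F.append(telemetry.sense()['force'])
        if i==n-1: save(name,p,crop,s)
    F=np.array(F); a=F.mean(0); st(); print("favg",a.round(2),"sd",F.std(0).round(2),"along slide",round(a[0]*.224+a[1]*.975,2))
    return p
E
python3 -c "
from h import *
favg(8,'w11',(200,160,300,230),7)
"
```

```text
time_s: 15.42
tool_pos: [0.6218, 0.0383, 0.0701]
tcp_rot: [0.703, -0.08, -0.703, -0.08]
force: [-0.1, 0.5, -4.2]
finger_gap: 0.0179
15.8167 [0.6218 0.0382 0.0701] [ 0.7025 -0.0802 -0.7025 -0.0803] F [ 0.19 -0.71 -3.72] gap 0.0176
favg [-0.09  0.11 -3.69] sd [0.31 0.49 0.39] along slide 0.09
```

View pics/w11.png

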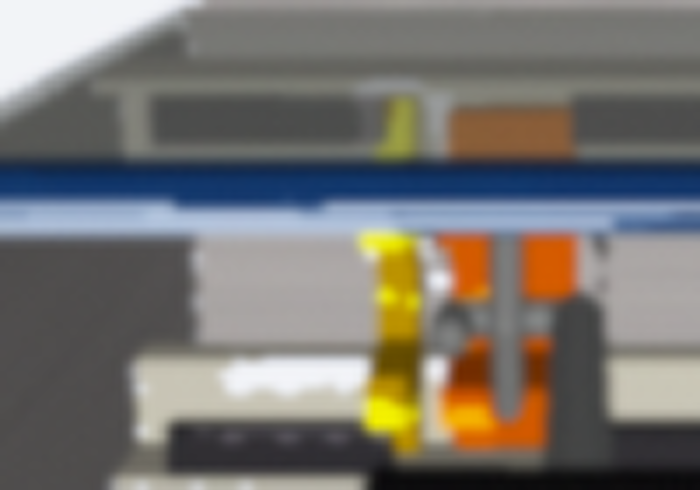

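```bash
python3 -m jog '[{"tx":0.009,"ty":0.04,"tz":0,"wx":0,"wy":0,"wz":0,"hand":-1},{"tx":0.018,"ty":0.078,"tz":0,"wx":0,"wy":0,"wz":0,"hand":-1},{"tx":0.018,"ty":0.078,"tz":0,"wx":0,"wy":0,"wz":0,"hand":-1}]'; 
python3 -c "
from h import *
favg(8,'w12',(200,160,300,230),7)
"; python3 -m jog '[{"tx":0.009,"ty":0.04,"tz":0,"wx":0,"wy":0,"wz":0,"hand":-1},{"tx":0.009,"ty":0.04,"tz":0,"wx":0,"wy":0,"wz":0,"hand":-1}]'; 
python3 -c "
from h import *
favg(8,'w13',(200,160,300,230),7)
"
```

```text
time_s: 16.07
tool_pos: [0.6223, 0.0403, 0.0701]
tcp_rot: [0.703, -0.08, -0.703, -0.08]
force: [0.1, -0.8, -5.1]
finger_gap: 0.018
16.4667 [0.6222 0.0401 0.0701] [-0.7025  0.0803  0.7025  0.0803] F [-0.38 -0.15 -3.65] gap 0.0181
favg [ 0.23  0.06 -4.01] sd [0.77 0.38 0.43] along slide 0.11
time_s: 16.63
tool_pos: [0.6225, 0.0413, 0.0701]
tcp_rot: [0.703, -0.08, -0.703, -0.08]
force: [0.4, -0.1, -3.9]
finger_gap: 0.0177
17.0333 [0.6225 0.0411 0.0701] [-0.7025  0.0803  0.7025  0.0803] F [ 0.18  0.11 -4.2 ] gap 0.0178
favg [-0.19 -0.06 -3.74] sd [0.47 0.5  0.58] along slide -0.1
```

View pics/w13.png

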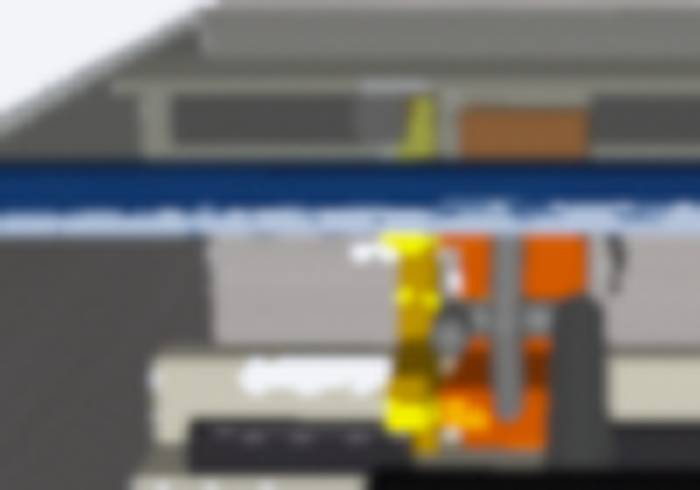

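```bash
python3 -m jog '[{"tx":0.009,"ty":0.04,"tz":0,"wx":0,"wy":0,"wz":0,"hand":-1},{"tx":0.009,"ty":0.04,"tz":0,"wx":0,"wy":0,"wz":0,"hand":-1}]'; 
python3 -c "
from h import *
favg(8,'w14',(200,160,300,230),7)
"
```

```text
time_s: 17.2
tool_pos: [0.6227, 0.0423, 0.0701]
tcp_rot: [0.703, -0.08, -0.703, -0.08]
force: [0.4, 0.4, -2.9]
finger_gap: 0.0177
17.6 [0.6227 0.0421 0.0701] [ 0.7025 -0.0802 -0.7025 -0.0802] F [-0.7   0.35 -3.34] gap 0.0179
favg [-0.39 -0.11 -3.83] sd [0.68 0.64 0.25] along slide -0.19
```

View pics/w12.png

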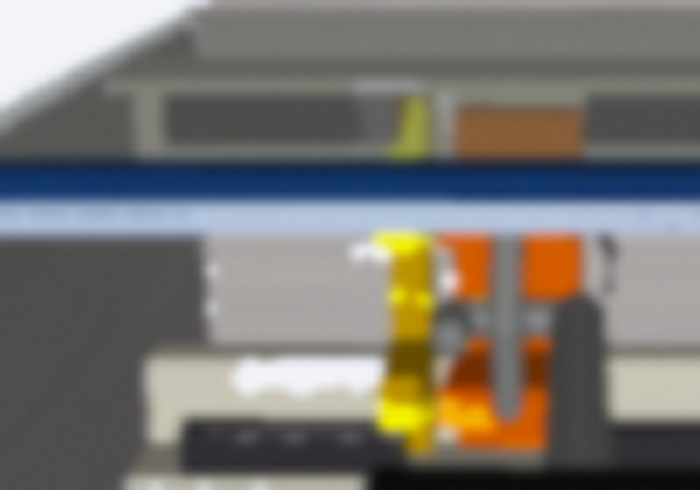

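View pics/w14.png

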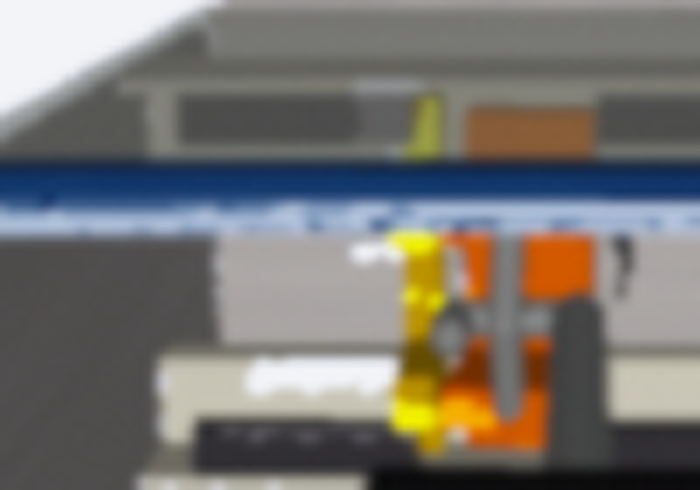

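```bash
python3 -c "
from h import *
p=favg(4,'w15',(200,160,300,230),7)
yaw=-.226; ty=np.array([-np.sin(yaw),np.cos(yaw),0]); tx=np.array([np.cos(yaw),np.sin(yaw),0]); o=np.array([.612,-.0037,0])
s=telemetry.sense(); 
def pr(x,y,z):
    a=proj(p,o+tx*x/1000+ty*y/1000+np.array([0,0,z/1000])); return ((a-[200,160])*7).round(0)
m=((np.array(s['tool_pos'])-o)@ty)*1000+9.5; print('mouth y',m, 'x',((np.array(s['tool_pos'])-o)@tx)*1000)
for n,a in dict(wire=(0,m,-68),cfl=(27,m+10,-99),cfr=(27,m-10,-99),cnl=(-27,m+10,-99),cnr=(-27,m-10,-99),legTLf=(12,m+10,-75),legTRf=(12,m-10,-75),stopN=(-22,66,-96),stopF=(22,66,-96)).items(): print(n,pr(*a))
im=p['pixels'][160:230,200:300,::-1]; im=cv2.resize(im,None,fx=8,fy=8,interpolation=cv2.INTER_LANCZOS4)[:, :]
cv2.imwrite('pics/w15b.png',im)
"
```

```text
17.8 [0.6227 0.0422 0.0701] [-0.7025  0.0803  0.7025  0.0803] F [-0.59  0.02 -3.89] gap 0.0174
favg [-0.24 -0.1  -3.85] sd [0.49 0.36 0.17] along slide -0.15
mouth y 56.578092156267196 x 0.12856138862825664
wire [505. 319.]
cfl [444. 101.]
cfr [575. 101.]
cnl [450. 440.]
cnr [576. 440.]
legTLf [437. 228.]
legTRf [575. 227.]
stopN [452. 414.]
stopF [448. 136.]
```

View pics/w15b.png

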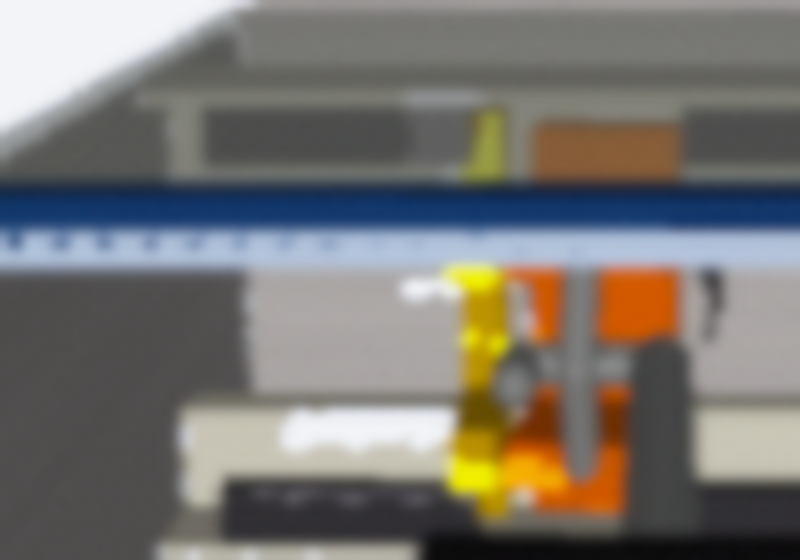

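```bash
python3 -m jog '[{"tx":0.009,"ty":0.04,"tz":0,"wx":0,"wy":0,"wz":0,"hand":-1},{"tx":0.018,"ty":0.078,"tz":0,"wx":0,"wy":0,"wz":0,"hand":-1},{"tx":0.018,"ty":0.078,"tz":0,"wx":0,"wy":0,"wz":0,"hand":-1}]'; 
python3 -c "
from h import *
favg(8,'w16',(200,160,300,230),7)
"
```

```text
time_s: 18.05
tool_pos: [0.6232, 0.0443, 0.0701]
tcp_rot: [0.703, -0.08, -0.703, -0.08]
force: [1.1, -1.2, -3.0]
finger_gap: 0.0177
18.45 [0.6231 0.0441 0.0701] [-0.7025  0.0803  0.7025  0.0803] F [-0.84  0.46 -3.38] gap 0.0174
favg [-0.18 -0.26 -3.73] sd [0.5  0.33 0.56] along slide -0.29
```

View pics/w16.png

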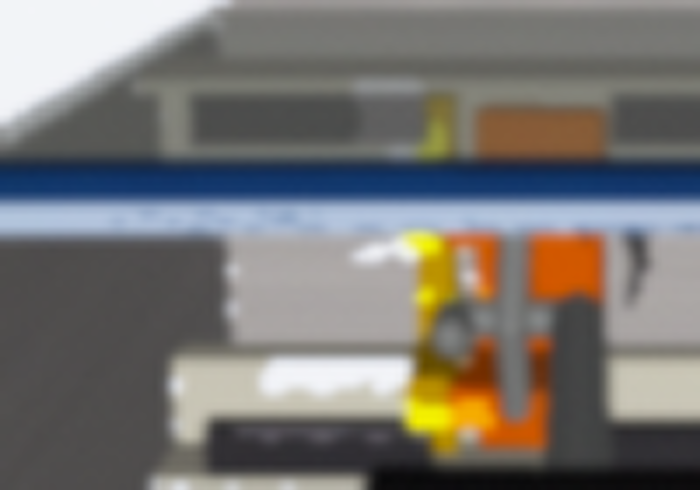

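```bash
python3 -m jog '[{"tx":0.009,"ty":0.04,"tz":0,"wx":0,"wy":0,"wz":0,"hand":-1},{"tx":0.014,"ty":0.059,"tz":0,"wx":0,"wy":0,"wz":0,"hand":-1},{"tx":0.014,"ty":0.059,"tz":0,"wx":0,"wy":0,"wz":0,"hand":-1}]'; 
python3 -c "
from h import *
favg(8,'w17',(200,160,300,230),7)
"
```

```text
time_s: 18.7
tool_pos: [0.6235, 0.0456, 0.0701]
tcp_rot: [-0.703, 0.08, 0.703, 0.08]
force: [-0.3, -0.8, -4.3]
finger_gap: 0.0179
19.1 [0.6235 0.0456 0.0701] [ 0.7025 -0.0802 -0.7025 -0.0803] F [-0.26 -0.83 -3.47] gap 0.018
favg [ 0.05 -0.53 -3.72] sd [0.44 0.39 0.52] along slide -0.51
```

View pics/w17.png

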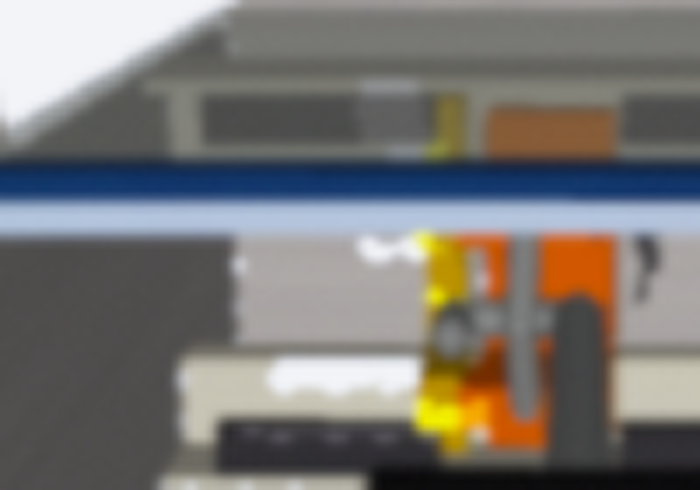

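The collar now stays fixed relative to the tank while the hook slides under the wire, and force along the slide has built to about −0.5 N. So the stop is felt. I'll back off slightly so the cartridge hangs straight.

```bash
python3 -m jog '[{"tx":-0.009,"ty":-0.04,"tz":0,"wx":0,"wy":0,"wz":0,"hand":-1},{"tx":-0.018,"ty":-0.08,"tz":0,"wx":0,"wy":0,"wz":0,"hand":-1},{"tx":-0.023,"ty":-0.1,"tz":0,"wx":0,"wy":0,"wz":0,"hand":-1},{"tx":-0.023,"ty":-0.1,"tz":0,"wx":0,"wy":0,"wz":0,"hand":-1}]'; 
python3 -c "
from h import *
favg(6,'w18',(200,160,300,230),7)
"
```

```text
time_s: 19.43
tool_pos: [0.6229, 0.043, 0.0701]
tcp_rot: [0.703, -0.08, -0.703, -0.08]
force: [-0.5, -1.3, -4.7]
finger_gap: 0.0176
19.7333 [0.6229 0.0431 0.0701] [ 0.7025 -0.0802 -0.7025 -0.0803] F [-0.21 -0.02 -4.95] gap 0.0177
favg [-0.02 -0.06 -4.44] sd [0.37 0.75 0.44] along slide -0.07
```

View pics/w18.png

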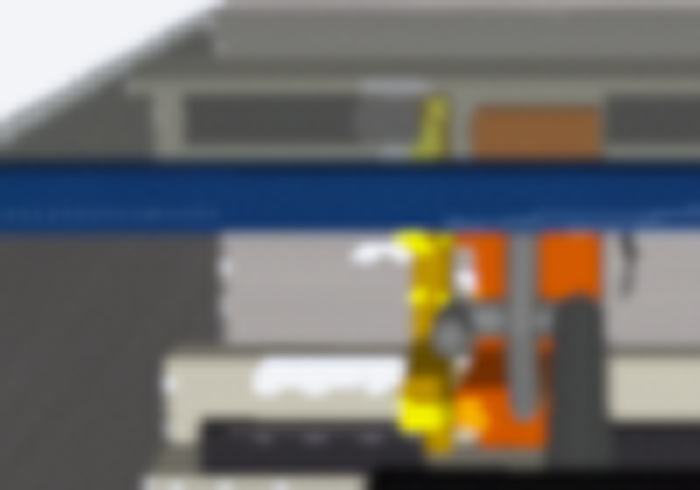

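```bash
python3 -m jog '[{"tx":0.011,"ty":0.05,"tz":0,"wx":0,"wy":0,"wz":0,"hand":-1},{"tx":0.011,"ty":0.05,"tz":0.03,"wx":0,"wy":0,"wz":0,"hand":-1},{"tx":0.011,"ty":0.05,"tz":0.06,"wx":0,"wy":0,"wz":0,"hand":-1},{"tx":0.011,"ty":0.05,"tz":0.1,"wx":0,"wy":0,"wz":0,"hand":-1},{"tx":0.011,"ty":0.05,"tz":0.1,"wx":0,"wy":0,"wz":0,"hand":-1}]'; 
python3 -c "
from h import *
favg(5,'w19',(200,160,300,230),7)
"
```

```text
time_s: 20.15
tool_pos: [0.6233, 0.0444, 0.0729]
tcp_rot: [0.703, -0.08, -0.702, -0.08]
force: [0.9, -0.6, -4.1]
finger_gap: 0.0176
20.4 [0.6232 0.0443 0.0726] [ 0.7026 -0.0803 -0.7025 -0.0802] F [-0.22  0.03 -3.72] gap 0.0183
favg [-0.15 -0.25 -4.44] sd [0.34 0.49 0.43] along slide -0.28
```

View pics/w19.png

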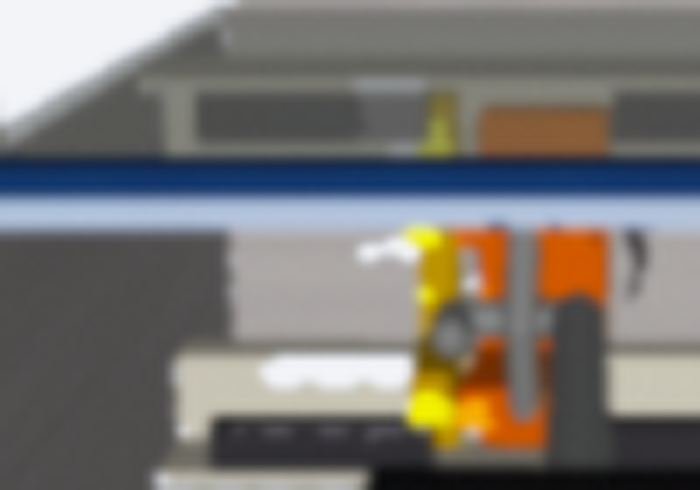

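```bash
python3 -m jog '[{"tx":0,"ty":0,"tz":0.03,"wx":0,"wy":0,"wz":0,"hand":-1},{"tx":0,"ty":0,"tz":0.06,"wx":0,"wy":0,"wz":0,"hand":-1},{"tx":0,"ty":0,"tz":0.1,"wx":0,"wy":0,"wz":0,"hand":-1},{"tx":0,"ty":0,"tz":0.1,"wx":0,"wy":0,"wz":0,"hand":-1}]'; 
python3 -c "
from h import *
favg(5,'w20',(200,160,300,230),7)
"
```

```text
time_s: 20.73
tool_pos: [0.6233, 0.0444, 0.0754]
tcp_rot: [0.703, -0.08, -0.702, -0.08]
force: [0.8, 0.0, -4.7]
finger_gap: 0.0181
20.9833 [0.6232 0.0443 0.0751] [ 0.7025 -0.0803 -0.7025 -0.0802] F [-0.05  0.65 -3.65] gap 0.0178
favg [-0.01 -0.16 -3.47] sd [0.37 0.54 0.38] along slide -0.16
```

View pics/w20.png

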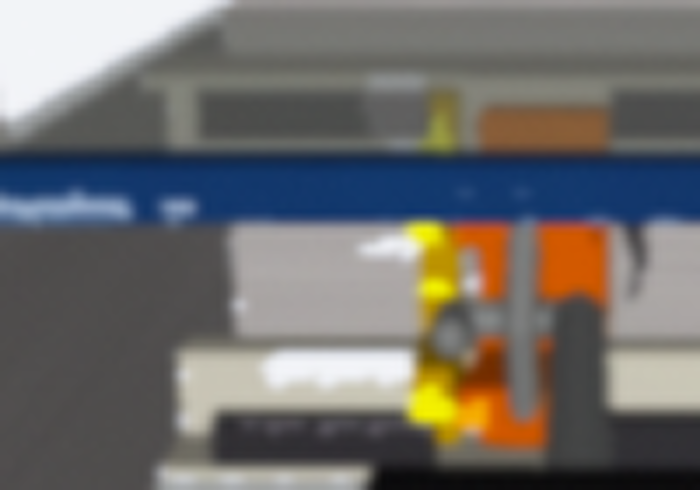

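```bash
python3 -m jog '[{"tx":0,"ty":0,"tz":0.05,"wx":0,"wy":0,"wz":0,"hand":-1},{"tx":0,"ty":0,"tz":0.1,"wx":0,"wy":0,"wz":0,"hand":-1},{"tx":0,"ty":0,"tz":0.15,"wx":0,"wy":0,"wz":0,"hand":-1},{"tx":0,"ty":0,"tz":0.2,"wx":0,"wy":0,"wz":0,"hand":-1}]'; 
python3 -c "
from h import *
favg(3,'w21',(200,160,300,230),7)
";python3 -m jog '[{"tx":0,"ty":0,"tz":0.07,"wx":0,"wy":0,"wz":0,"hand":-1},{"tx":0,"ty":0,"tz":0.14,"wx":0,"wy":0,"wz":0,"hand":-1},{"tx":0,"ty":0,"tz":0.2,"wx":0,"wy":0,"wz":0,"hand":-1},{"tx":0,"ty":0,"tz":0.26,"wx":0,"wy":0,"wz":0,"hand":-1}]'; 
python3 -c "
from h import *
favg(4,'w22',(180,150,320,240),5)
"
```

```text
time_s: 21.32
tool_pos: [0.6232, 0.0443, 0.0803]
tcp_rot: [0.703, -0.08, -0.703, -0.08]
force: [0.1, -0.3, -4.4]
finger_gap: 0.0181
21.4667 [0.6233 0.0443 0.0803] [ 0.7027 -0.0802 -0.7024 -0.0803] F [ 0.41 -0.49 -4.72] gap 0.0178
favg [ 0.31 -0.11 -3.91] sd [0.17 0.29 0.58] along slide -0.04
time_s: 21.8
tool_pos: [0.6232, 0.0444, 0.0868]
tcp_rot: [0.703, -0.08, -0.702, -0.08]
force: [-0.1, -1.4, -4.2]
finger_gap: 0.0179
22.0 [0.6232 0.0443 0.0867] [ 0.7026 -0.0802 -0.7025 -0.0803] F [ 0.18 -0.99 -4.7 ] gap 0.018
favg [ 0.01 -0.61 -3.97] sd [0.51 0.3  0.43] along slide -0.6
```

View pics/w22.png

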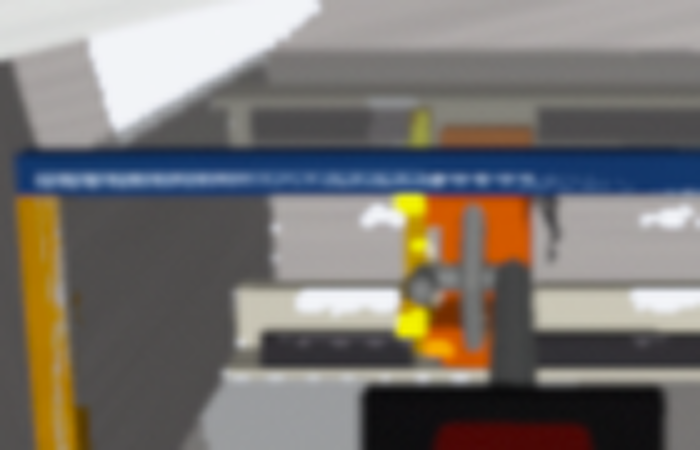

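```bash
python3 -m jog '[{"tx":0,"ty":0,"tz":0.1,"wx":0,"wy":0,"wz":0,"hand":-1},{"tx":-0.009,"ty":-0.04,"tz":0.25,"wx":0,"wy":0,"wz":0,"hand":-1},{"tx":-0.023,"ty":-0.1,"tz":0.5,"wx":0,"wy":0,"wz":0,"hand":-1},{"tx":-0.034,"ty":-0.146,"tz":0.8,"wx":0,"wy":0,"wz":0,"hand":-1},{"tx":-0.034,"ty":-0.146,"tz":1.2,"wx":0,"wy":0,"wz":0,"hand":-1},{"tx":-0.034,"ty":-0.146,"tz":1.6,"wx":0,"wy":0,"wz":0,"hand":-1},{"tx":-0.034,"ty":-0.146,"tz":2,"wx":0,"wy":0,"wz":0,"hand":-1},{"tx":-0.034,"ty":-0.146,"tz":2.3,"wx":0,"wy":0,"wz":0,"hand":-1},{"tx":-0.034,"ty":-0.146,"tz":2.4,"wx":0,"wy":0,"wz":0,"hand":-1}]'; 
python3 -c "
from h import *
favg(3,'w23',(100,80,380,280),2.8)
"
```

```text
time_s: 22.75
tool_pos: [0.623, 0.0407, 0.1485]
tcp_rot: [0.703, -0.08, -0.702, -0.08]
force: [-0.0, 0.2, -3.6]
finger_gap: 0.0178
22.9 [0.6223 0.0407 0.1466] [ 0.7025 -0.0802 -0.7025 -0.0802] F [-0.13 -0.17 -4.52] gap 0.0176
favg [ 0.06 -0.29 -3.84] sd [0.36 0.31 0.49] along slide -0.27
```

View pics/w23.png

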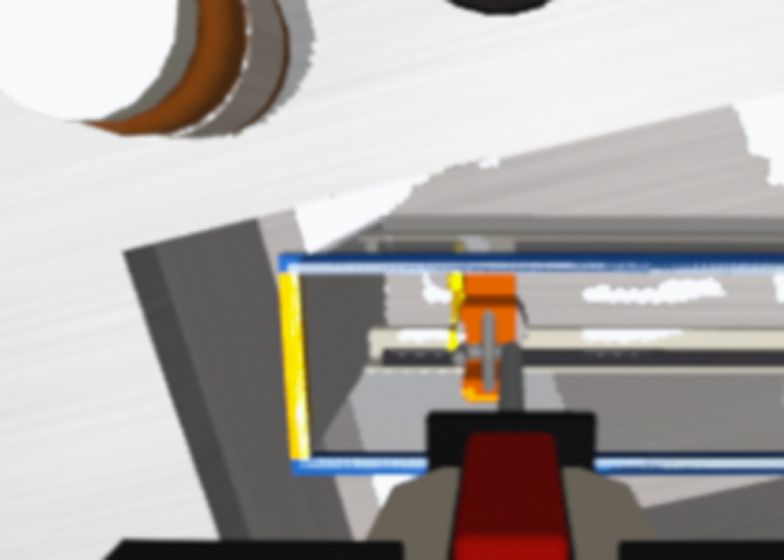

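```bash
python3 -m jog '[{"tx":0,"ty":0,"tz":0.2,"wx":0,"wy":0,"wz":0,"hand":-1},{"tx":0,"ty":0,"tz":0.7,"wx":0,"wy":0,"wz":0,"hand":-1},{"tx":0,"ty":0,"tz":1.3,"wx":0,"wy":0,"wz":0,"hand":-1},{"tx":0,"ty":0,"tz":2,"wx":0,"wy":0,"wz":0,"hand":-1},{"tx":0,"ty":0,"tz":2.8,"wx":0,"wy":0,"wz":0,"hand":-1},{"tx":0,"ty":0,"tz":3.6,"wx":0,"wy":0,"wz":0,"hand":-1},{"tx":0,"ty":0,"tz":4.4,"wx":0,"wy":0,"wz":0,"hand":-1},{"tx":0,"ty":0,"tz":5.2,"wx":0,"wy":0,"wz":0,"hand":-1},{"tx":0,"ty":0,"tz":6,"wx":0,"wy":0,"wz":0,"hand":-1},{"tx":0,"ty":0,"tz":6.6,"wx":0,"wy":0,"wz":0,"hand":-1},{"tx":0,"ty":0,"tz":6.9,"wx":0,"wy":0,"wz":0,"hand":-1},{"tx":0,"ty":0,"tz":6.9,"wx":0,"wy":0,"wz":0,"hand":-1}]'; 
python3 -c "
from h import *
favg(3,'w24',None,1.42)
p=eyes.capture('scene'); save('sc24',p,s=1.42)
for l in ['bail','collar','cartridge','drain_hole']:
    for d in nets.mark_of(l,p)[:2]: print(l,round(d['conf'],2),np.round(d['at'],4),proj(p,d['at'])*1.42)
"
```

```text
time_s: 23.9
tool_pos: [0.6228, 0.0407, 0.3213]
tcp_rot: [0.704, -0.08, -0.701, -0.08]
force: [0.5, -0.3, -3.7]
finger_gap: 0.0177
24.05 [0.6219 0.0407 0.318 ] [-0.7019  0.0803  0.7032  0.0802] F [ 0.46 -0.91 -4.31] gap 0.0183
favg [ 0.22 -0.46 -4.25] sd [0.18 0.38 0.1 ] along slide -0.4
bail 0.76 [0.621  0.0485 0.1782] [352.728 270.936]
collar 0.63 [0.6256 0.046  0.1417] [351.166 291.1  ]
collar 0.63 [7.693e-01 9.900e-03 5.000e-04] [320.494 417.338]
cartridge 0.79 [0.6165 0.0507 0.0949] [355.142 310.412]
cartridge 0.33 [0.6916 0.2798 0.0038] [490.184 388.938]
drain_hole 0.95 [ 0.5334 -0.3486  0.0646] [139.16 284.  ]
```

View pics/w24.png

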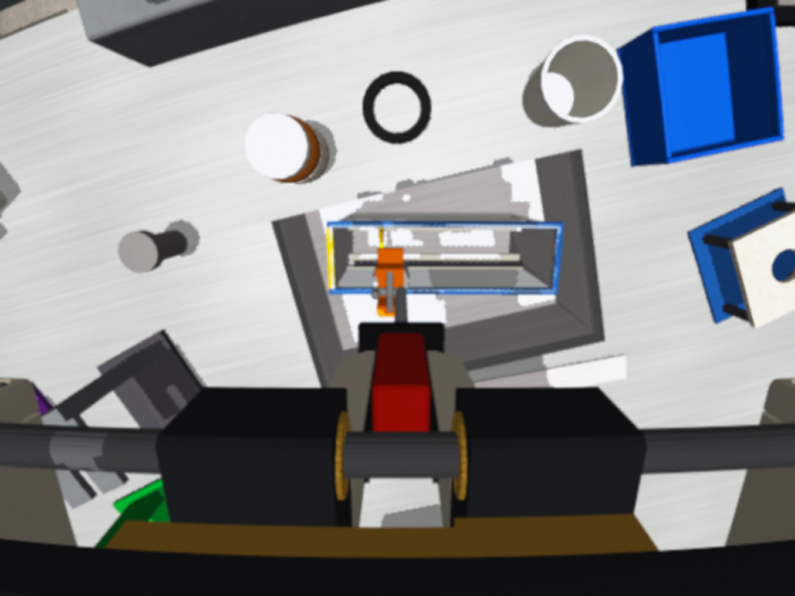

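View pics/sc24.png

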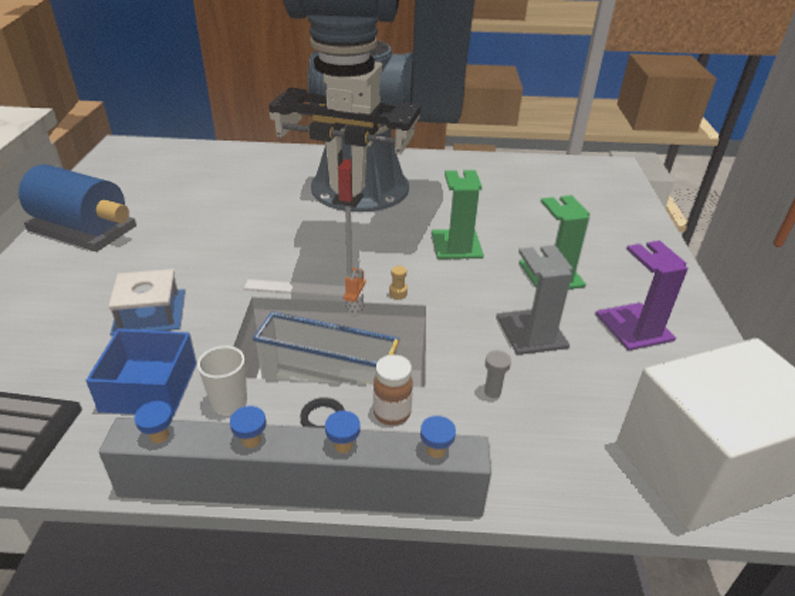

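```bash
python3 -m jog '[{"tx":-0.1,"ty":-0.25,"tz":0,"wx":0,"wy":0,"wz":0,"hand":-1},{"tx":-0.3,"ty":-0.7,"tz":0,"wx":0,"wy":0,"wz":0,"hand":-1},{"tx":-0.6,"ty":-1.4,"tz":0,"wx":0,"wy":0,"wz":0,"hand":-1},{"tx":-1,"ty":-2.35,"tz":0,"wx":0,"wy":0,"wz":0,"hand":-1},{"tx":-1.4,"ty":-3.3,"tz":0,"wx":0,"wy":0,"wz":0,"hand":-1},{"tx":-1.8,"ty":-4.3,"tz":0,"wx":0,"wy":0,"wz":0,"hand":-1},{"tx":-2.2,"ty":-5.25,"tz":0,"wx":0,"wy":0,"wz":0,"hand":-1},{"tx":-2.6,"ty":-6.2,"tz":0,"wx":0,"wy":0,"wz":0,"hand":-1},{"tx":-3,"ty":-7.15,"tz":0,"wx":0,"wy":0,"wz":0,"hand":-1},{"tx":-3.4,"ty":-8.1,"tz":0,"wx":0,"wy":0,"wz":0,"hand":-1},{"tx":-3.8,"ty":-9.05,"tz":0,"wx":0,"wy":0,"wz":0,"hand":-1},{"tx":-4.2,"ty":-10,"tz":0,"wx":0,"wy":0,"wz":0,"hand":-1}]'; python3 -m jog '[{"tx":-0.4,"ty":-0.95,"tz":0,"wx":0,"wy":0,"wz":0,"hand":-1},{"tx":-0.8,"ty":-1.9,"tz":0,"wx":0,"wy":0,"wz":0,"hand":-1},{"tx":-1.2,"ty":-2.85,"tz":0,"wx":0,"wy":0,"wz":0,"hand":-1},{"tx":-1.55,"ty":-3.7,"tz":0,"wx":0,"wy":0,"wz":0,"hand":-1},{"tx":-1.85,"ty":-4.4,"tz":0,"wx":0,"wy":0,"wz":0,"hand":-1},{"tx":-2.1,"ty":-5,"tz":0,"wx":0,"wy":0,"wz":0,"hand":-1},{"tx":-2.25,"ty":-5.35,"tz":0,"wx":0,"wy":0,"wz":0,"hand":-1},{"tx":-2.28,"ty":-5.44,"tz":0,"wx":0,"wy":0,"wz":0,"hand":-1},{"tx":-2.28,"ty":-5.44,"tz":0,"wx":0,"wy":0,"wz":0,"hand":-1},{"tx":-2.28,"ty":-5.44,"tz":0,"wx":0,"wy":0,"wz":0,"hand":-1}]'; python3 -c "
from h import *
p=favg(3,'w25',None,1.42)
for l in ['bail','collar','drain_hole']:
    for d in nets.mark_of(l,p)[:2]: print(l,round(d['conf'],2),np.round(d['at'],4),proj(p,d['at'])*1.42)
"
```

```text
time_s: 25.3
tool_pos: [0.5159, -0.2111, 0.3192]
tcp_rot: [0.703, -0.081, -0.702, -0.08]
force: [0.2, -0.0, -3.8]
finger_gap: 0.018
time_s: 26.13
tool_pos: [0.4604, -0.3448, 0.3191]
tcp_rot: [0.703, -0.08, -0.703, -0.08]
force: [-0.0, -0.3, -4.5]
finger_gap: 0.0181
26.2833 [ 0.4607 -0.3446  0.3191] [ 0.7026 -0.0798 -0.7026 -0.08  ] F [ 0.06 -0.18 -4.25] gap 0.018
favg [ 0.41  0.18 -3.91] sd [0.94 0.27 0.28] along slide 0.27
bail 0.77 [ 0.4621 -0.3361  0.1747] [388.228 290.39 ]
collar 0.74 [0.439  0.1147 0.0026] [ 40.612 357.556]
collar 0.57 [ 0.4661 -0.3349  0.1396] [386.808 275.906]
drain_hole 0.86 [ 0.532  -0.3468  0.0645] [385.246 188.576]
drain_hole 0.31 [ 0.4614 -0.3458  0.3098] [402.286 359.402]
```

View pics/w25.png

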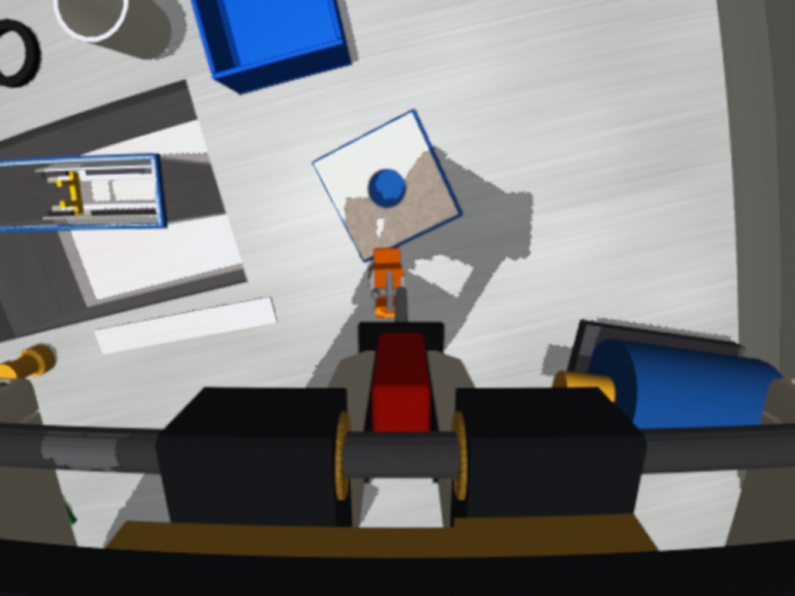

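```bash
python3 -c "
from h import *
p=eyes.capture('wrist'); save('w26',p,(210,70,340,240),4.5)
im=p['pixels'].astype(int); m=((im[:,:,2]>im[:,:,0]+50)).astype(np.uint8); m[:110]=0;m[150:]=0;m[:,:250]=0;m[:,295:]=0
n,lab,stt,cen=cv2.connectedComponentsWithStats(m); print(stt,cen)
for c in cen[1:]: print(atz(p,*c,.06))
C=np.array([atz(p,u/1.42-.15,v/1.42-.15,.06) for u,v in ((313,163),(414,111),(461,213),(364,261))]);print(C,C.mean(0))
"
```

```text
[[     0      0    560    420 234679]
 [   260    119     25     27    521]] [[279.51671006 209.6722587 ]
 [271.9731286  131.90786948]]
[ 0.5328 -0.3482  0.06  ]
[[ 0.5697 -0.2876  0.06  ]
 [ 0.5926 -0.3878  0.06  ]
 [ 0.4944 -0.4112  0.06  ]
 [ 0.4706 -0.3112  0.06  ]] [ 0.531825 -0.34945   0.06    ]
```

View pics/w26.png

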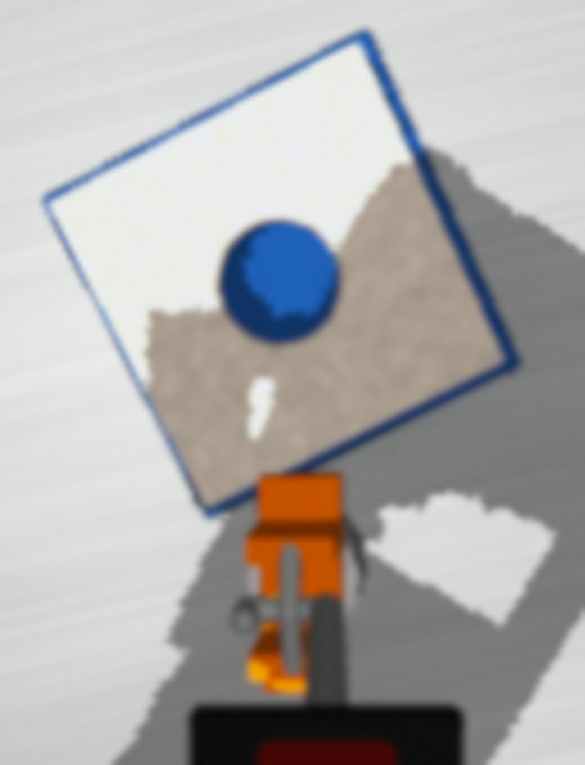

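```bash
python3 -c "
from h import *
p=eyes.capture('wrist'); s=st(); T=np.array(s['tool_pos'])
yaw=-.226; ty=np.array([-np.sin(yaw),np.cos(yaw),0]); tx=np.array([np.cos(yaw),np.sin(yaw),0])
L=lambda P:((P-T)@tx*1000,(P-T)@ty*1000)
S=lambda u,v,z:L(atz(p,210+u/4.5-.4,70+v/4.5-.4,z))
print('wire',S(290,608,.1805))
print('collar far',S(258,476,.150),S(342,476,.150)); print('near',S(250,690,.142),S(305,690,.142)); print('far low',S(258,535,.142),S(342,535,.142))
print('mouth expect', 9.5)
"
```

```text
26.5333 [ 0.4605 -0.3451  0.3191] [ 0.7026 -0.0801 -0.7026 -0.0801] F [-0.05 -0.87 -3.08] gap 0.0179
wire (np.float64(0.7102729294763781), np.float64(7.741812119723304))
collar far (np.float64(25.901139974981135), np.float64(15.996520927167957)) (np.float64(25.88515303312166), np.float64(-4.015968783452527))
near (np.float64(-29.591773523404676), np.float64(19.038979055173815)) (np.float64(-29.56543990926511), np.float64(5.090168835632997))
far low (np.float64(10.191343994014293), np.float64(16.488771103803604)) (np.float64(10.212348627533983), np.float64(-4.1308690192773865))
mouth expect 9.5
```

```bash
python3 -m jog '[{"tx":0.2,"ty":-0.03,"tz":0,"wx":0,"wy":0,"wz":0,"hand":-1},{"tx":0.7,"ty":-0.09,"tz":0,"wx":0,"wy":0,"wz":0,"hand":-1},{"tx":1.3,"ty":-0.17,"tz":0,"wx":0,"wy":0,"wz":0,"hand":-1},{"tx":1.9,"ty":-0.24,"tz":0,"wx":0,"wy":0,"wz":0,"hand":-1},{"tx":2.4,"ty":-0.3,"tz":0,"wx":0,"wy":0,"wz":0,"hand":-1},{"tx":2.7,"ty":-0.34,"tz":0,"wx":0,"wy":0,"wz":0,"hand":-1},{"tx":2.82,"ty":-0.356,"tz":-0.2,"wx":0,"wy":0,"wz":0,"hand":-1},{"tx":2.82,"ty":-0.356,"tz":-0.6,"wx":0,"wy":0,"wz":0,"hand":-1},{"tx":2.82,"ty":-0.356,"tz":-1,"wx":0,"wy":0,"wz":0,"hand":-1},{"tx":2.82,"ty":-0.356,"tz":-1.2,"wx":0,"wy":0,"wz":0,"hand":-1},{"tx":2.82,"ty":-0.356,"tz":-1.2,"wx":0,"wy":0,"wz":0,"hand":-1},{"tx":2.82,"ty":-0.356,"tz":-1.2,"wx":0,"wy":0,"wz":0,"hand":-1}]'; python3 -c "
from h import *
p=favg(3,'w27',(190,100,360,240),4)
p=eyes.capture('scene'); save('sc27',p,(60,150,150,240),7)
p=eyes.capture('top'); save('top27',p,(390,160,490,250),7)
"
```

```text
time_s: 27.53
tool_pos: [0.5304, -0.3542, 0.2889]
tcp_rot: [-0.702, 0.08, 0.703, 0.081]
force: [-0.1, -0.2, -2.6]
finger_gap: 0.0179
27.6833 [ 0.5309 -0.3544  0.2897] [ 0.7028 -0.0805 -0.7023 -0.0801] F [-0.65 -0.76 -3.9 ] gap 0.0182
favg [-0.19 -0.43 -4.13] sd [0.33 0.29 0.68] along slide -0.46
```

View pics/w27.png

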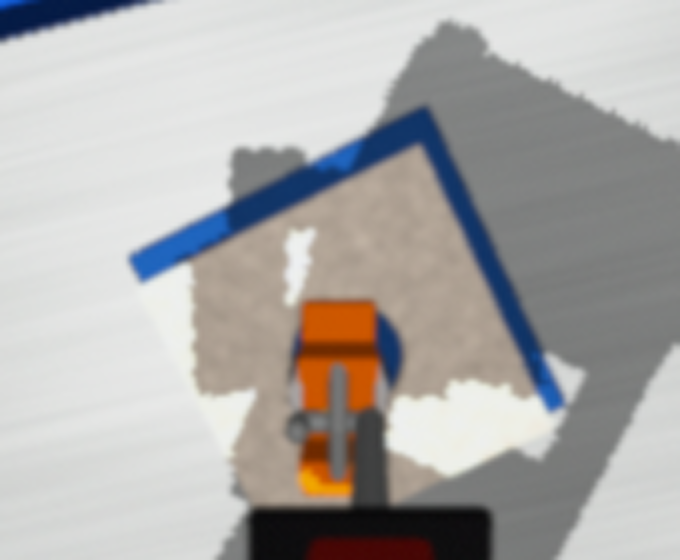

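View pics/sc27.png

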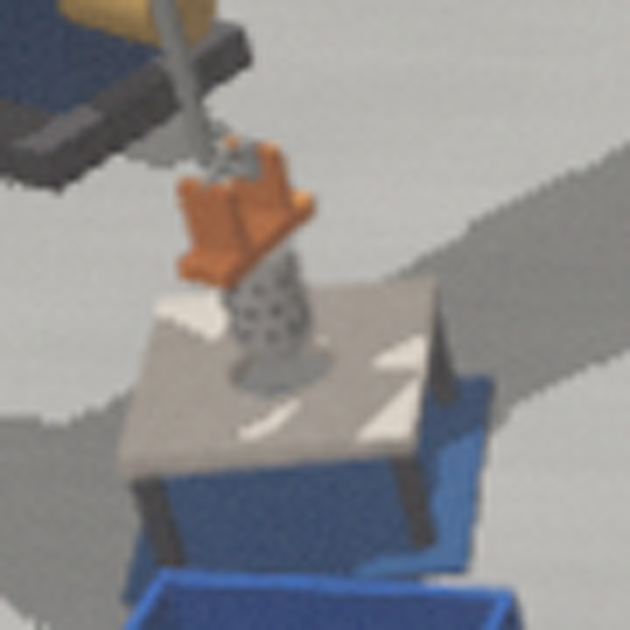

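```bash
python3 -c "
from h import *
p=eyes.capture('scene')
for X in ((.5325,-.3477,.06),(.5325,-.3477,.068),(.5325,-.3477,.113),(.5325,-.3477,.149),(.5325,-.3297,.06),(.5325,-.3657,.06),(.5505,-.3477,.06),(.5145,-.3477,.06)): print(X,((proj(p,X)-[60,150])*7).round())
w=eyes.capture('wrist')
for X in ((.5325,-.3477,.06),(.5325,-.3477,.121),(.5325,-.3477,.149),(.5325,-.3297,.06),(.5325,-.3657,.06),(.5505,-.3477,.06),(.5145,-.3477,.06)): print(X,((proj(w,X)-[190,100])*4).round())
st()
"
```

```text
(0.5325, -0.3477, 0.06) [272. 359.]
(0.5325, -0.3477, 0.068) [267. 341.]
(0.5325, -0.3477, 0.113) [239. 239.]
(0.5325, -0.3477, 0.149) [214. 154.]
(0.5325, -0.3297, 0.06) [321. 361.]
(0.5325, -0.3657, 0.06) [224. 356.]
(0.5505, -0.3477, 0.06) [254. 388.]
(0.5145, -0.3477, 0.06) [290. 330.]
(0.5325, -0.3477, 0.06) [346. 356.]
(0.5325, -0.3477, 0.121) [342. 396.]
(0.5325, -0.3477, 0.149) [340. 420.]
(0.5325, -0.3297, 0.06) [291. 369.]
(0.5325, -0.3657, 0.06) [401. 344.]
(0.5505, -0.3477, 0.06) [333. 302.]
(0.5145, -0.3477, 0.06) [358. 410.]
27.8833 [ 0.5309 -0.3543  0.2894] [ 0.7027 -0.0804 -0.7024 -0.0802] F [ 0.29  0.66 -3.74] gap 0.0179
```

View pics/top27.png

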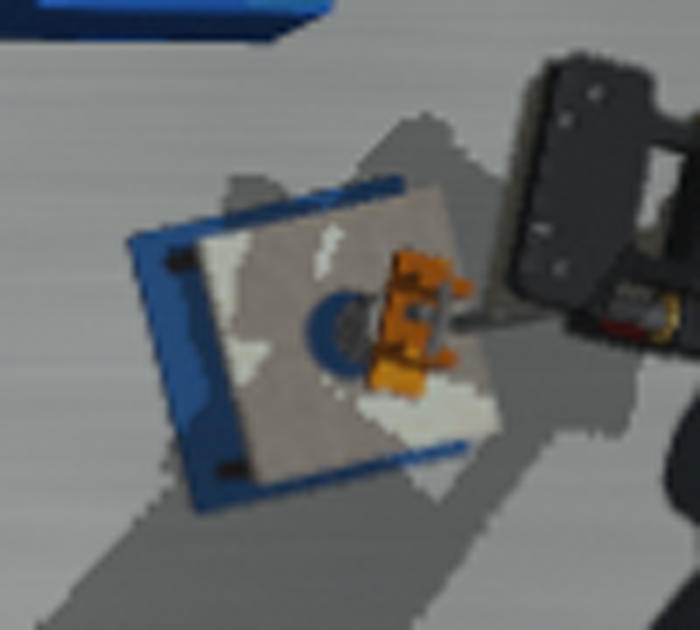

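```bash
python3 -m jog '[{"tx":0,"ty":0,"tz":-0.15,"wx":0,"wy":0,"wz":0,"hand":-1},{"tx":0,"ty":0,"tz":-0.3,"wx":0,"wy":0,"wz":0,"hand":-1},{"tx":0,"ty":0,"tz":-0.45,"wx":0,"wy":0,"wz":0,"hand":-1},{"tx":0,"ty":0,"tz":-0.6,"wx":0,"wy":0,"wz":0,"hand":-1},{"tx":0,"ty":0,"tz":-0.75,"wx":0,"wy":0,"wz":0,"hand":-1},{"tx":0,"ty":0,"tz":-0.9,"wx":0,"wy":0,"wz":0,"hand":-1},{"tx":0,"ty":0,"tz":-0.9,"wx":0,"wy":0,"wz":0,"hand":-1}]'; python3 -c "
from h import *
p=favg(4,'w28',(190,100,360,240),4)
p=eyes.capture('scene'); save('sc28',p,(60,150,150,240),7)
"
```

```text
time_s: 28.47
tool_pos: [0.5306, -0.354, 0.2655]
tcp_rot: [-0.702, 0.08, 0.703, 0.081]
force: [0.4, -0.6, -4.5]
finger_gap: 0.0175
28.6667 [ 0.5309 -0.3543  0.2668] [ 0.7027 -0.0803 -0.7024 -0.0802] F [-0.16  0.16 -3.92] gap 0.0178
favg [-0.08  0.2  -4.16] sd [0.49 0.19 0.21] along slide 0.18
```

View pics/sc28.png

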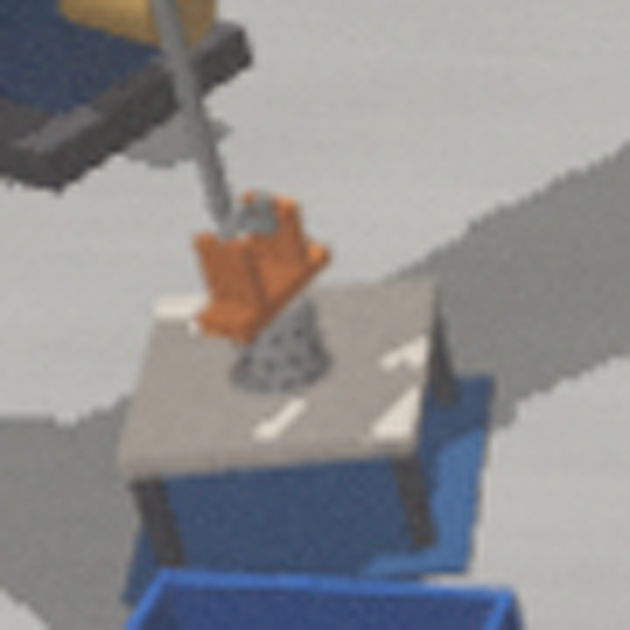

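View pics/w28.png

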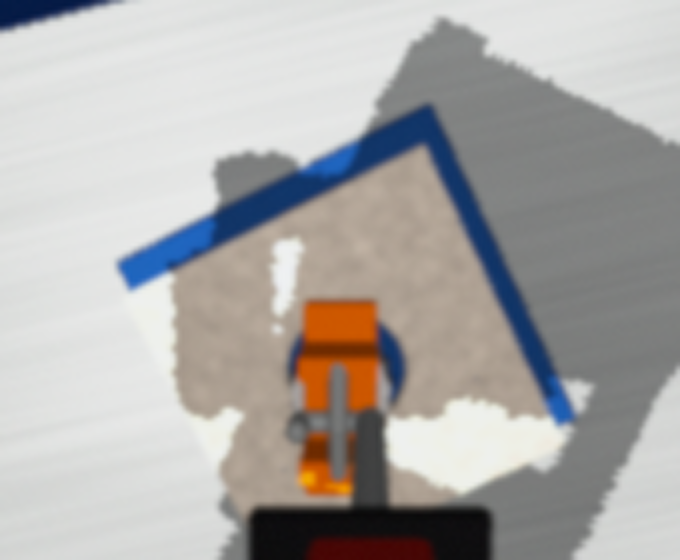

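The body is entering the hole and the full weight is still on the hook. I'll continue lowering gently.

```bash
python3 -m jog '[{"tx":0,"ty":0,"tz":-0.12,"wx":0,"wy":0,"wz":0,"hand":-1},{"tx":0,"ty":0,"tz":-0.24,"wx":0,"wy":0,"wz":0,"hand":-1},{"tx":0,"ty":0,"tz":-0.36,"wx":0,"wy":0,"wz":0,"hand":-1},{"tx":0,"ty":0,"tz":-0.48,"wx":0,"wy":0,"wz":0,"hand":-1},{"tx":0,"ty":0,"tz":-0.6,"wx":0,"wy":0,"wz":0,"hand":-1},{"tx":0,"ty":0,"tz":-0.72,"wx":0,"wy":0,"wz":0,"hand":-1},{"tx":0,"ty":0,"tz":-0.84,"wx":0,"wy":0,"wz":0,"hand":-1},{"tx":0,"ty":0,"tz":-0.92,"wx":0,"wy":0,"wz":0,"hand":-1},{"tx":0,"ty":0,"tz":-0.92,"wx":0,"wy":0,"wz":0,"hand":-1}]'; python3 -c "
from h import *
p=favg(4,'w29',(190,100,360,240),4)
"; python3 -m jog '[{"tx":0,"ty":0,"tz":-0.04,"wx":0,"wy":0,"wz":0,"hand":-1},{"tx":0,"ty":0,"tz":-0.08,"wx":0,"wy":0,"wz":0,"hand":-1},{"tx":0,"ty":0,"tz":-0.12,"wx":0,"wy":0,"wz":0,"hand":-1},{"tx":0,"ty":0,"tz":-0.16,"wx":0,"wy":0,"wz":0,"hand":-1},{"tx":0,"ty":0,"tz":-0.2,"wx":0,"wy":0,"wz":0,"hand":-1},{"tx":0,"ty":0,"tz":-0.24,"wx":0,"wy":0,"wz":0,"hand":-1},{"tx":0,"ty":0,"tz":-0.28,"wx":0,"wy":0,"wz":0,"hand":-1},{"tx":0,"ty":0,"tz":-0.32,"wx":0,"wy":0,"wz":0,"hand":-1}]'; python3 -c "
from h import *
p=favg(4,'w30',(190,100,360,240),4)
p=eyes.capture('scene'); save('sc30',p,(60,150,150,240),7)
"
```

```text
time_s: 29.47
tool_pos: [0.5307, -0.3541, 0.243]
tcp_rot: [-0.702, 0.08, 0.703, 0.08]
force: [0.3, -0.3, -3.4]
finger_gap: 0.0182
29.6667 [ 0.5309 -0.3543  0.2438] [ 0.7026 -0.0803 -0.7024 -0.0802] F [ 0.1   0.52 -3.2 ] gap 0.0179
favg [-0.12  0.53 -3.61] sd [0.67 0.2  0.43] along slide 0.49
time_s: 30.33
tool_pos: [0.531, -0.3543, 0.2358]
tcp_rot: [0.703, -0.08, -0.702, -0.08]
force: [-0.5, -0.1, -2.2]
finger_gap: 0.0176
30.5333 [ 0.5309 -0.3543  0.2358] [ 0.7026 -0.0803 -0.7024 -0.0802] F [ 0.42  0.52 -1.7 ] gap 0.0178
favg [-0.07  0.2  -1.77] sd [0.56 0.36 0.47] along slide 0.18
```

View pics/sc30.png

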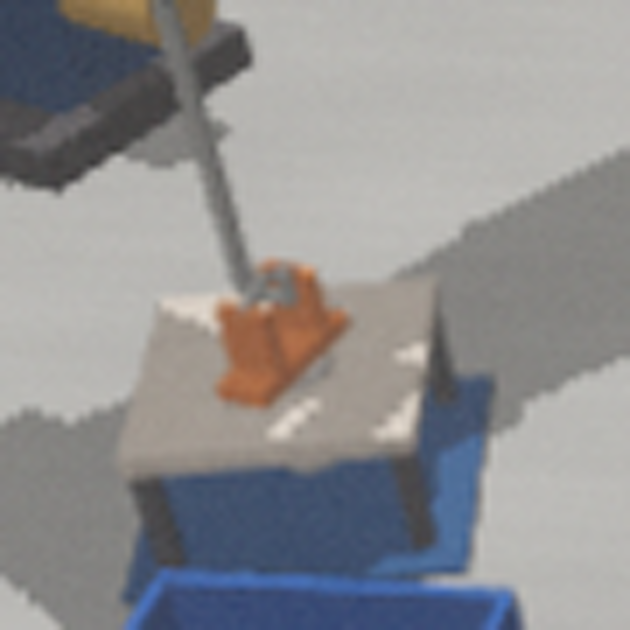

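View pics/w30.png

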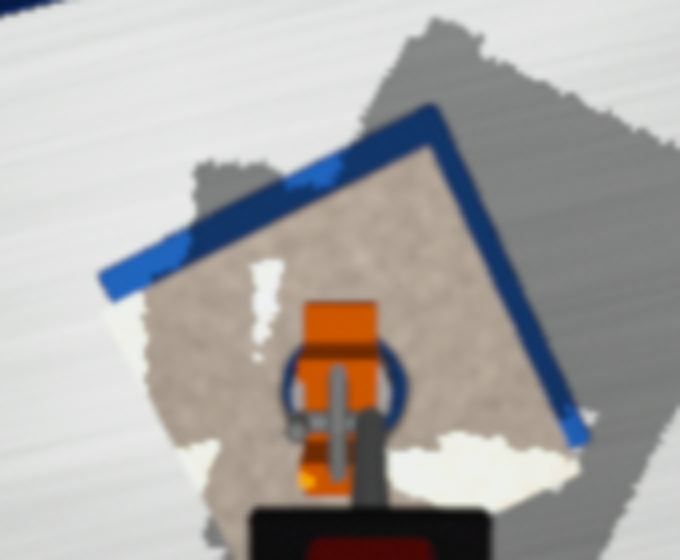

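```bash
python3 -m jog '[{"tx":0,"ty":0,"tz":-0.1,"wx":0,"wy":0,"wz":0,"hand":-1},{"tx":0,"ty":0,"tz":-0.2,"wx":0,"wy":0,"wz":0,"hand":-1},{"tx":0,"ty":0,"tz":-0.3,"wx":0,"wy":0,"wz":0,"hand":-1},{"tx":0,"ty":0,"tz":-0.4,"wx":0,"wy":0,"wz":0,"hand":-1},{"tx":0,"ty":0,"tz":-0.5,"wx":0,"wy":0,"wz":0,"hand":-1},{"tx":0,"ty":0,"tz":-0.58,"wx":0,"wy":0,"wz":0,"hand":-1},{"tx":0,"ty":0,"tz":-0.58,"wx":0,"wy":0,"wz":0,"hand":-1},{"tx":0,"ty":0,"tz":-0.58,"wx":0,"wy":0,"wz":0,"hand":-1}]'; python3 -c "
from h import *
p=favg(3,'w31',(190,100,360,240),4)
p=eyes.capture('scene'); save('sc31',p,(60,150,150,240),7)
"
```

```text
time_s: 31.25
tool_pos: [0.5308, -0.3542, 0.221]
tcp_rot: [-0.702, 0.08, 0.703, 0.08]
force: [-0.7, -0.1, -1.3]
finger_gap: 0.0178
31.4 [ 0.5309 -0.3543  0.2213] [ 0.7026 -0.0803 -0.7025 -0.0802] F [ 0.06  0.08 -1.94] gap 0.0181
favg [ 0.22 -0.28 -1.87] sd [0.12 0.25 0.39] along slide -0.22
```

View pics/sc31.png

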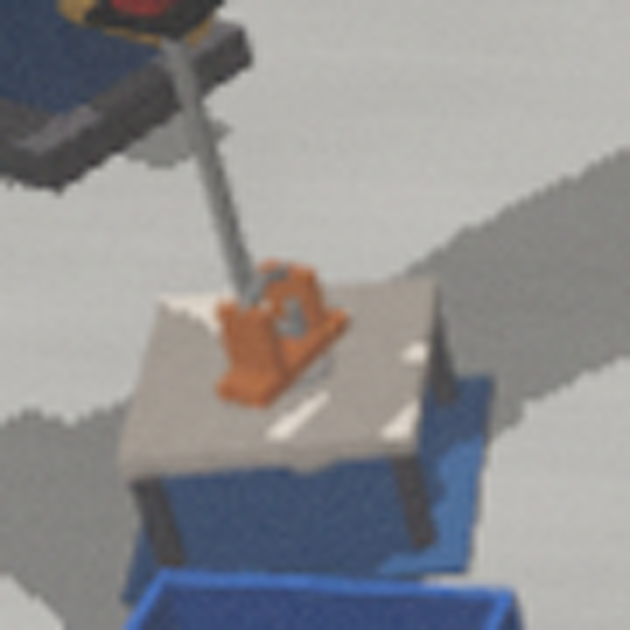

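View pics/w31.png

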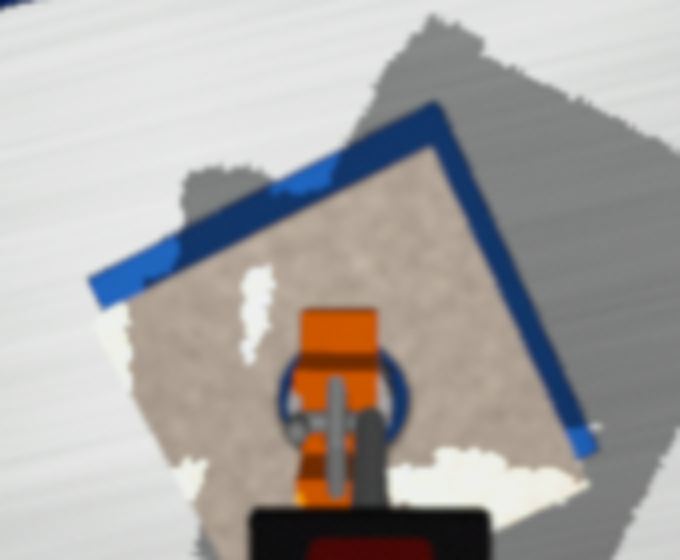

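```bash
python3 -m jog '[{"tx":-0.03,"ty":-0.13,"tz":0,"wx":0,"wy":0,"wz":0,"hand":-1},{"tx":-0.06,"ty":-0.26,"tz":0,"wx":0,"wy":0,"wz":0,"hand":-1},{"tx":-0.09,"ty":-0.39,"tz":0,"wx":0,"wy":0,"wz":0,"hand":-1},{"tx":-0.12,"ty":-0.52,"tz":0,"wx":0,"wy":0,"wz":0,"hand":-1},{"tx":-0.15,"ty":-0.65,"tz":0,"wx":0,"wy":0,"wz":0,"hand":-1},{"tx":-0.18,"ty":-0.78,"tz":0,"wx":0,"wy":0,"wz":0,"hand":-1},{"tx":-0.21,"ty":-0.91,"tz":0,"wx":0,"wy":0,"wz":0,"hand":-1},{"tx":-0.24,"ty":-1.04,"tz":0,"wx":0,"wy":0,"wz":0,"hand":-1},{"tx":-0.29,"ty":-1.25,"tz":0,"wx":0,"wy":0,"wz":0,"hand":-1},{"tx":-0.33,"ty":-1.45,"tz":0,"wx":0,"wy":0,"wz":0,"hand":-1},{"tx":-0.33,"ty":-1.45,"tz":0,"wx":0,"wy":0,"wz":0,"hand":-1}]'; python3 -c "
from h import *
p=favg(3,'w32',(190,100,360,240),4)
p=eyes.capture('scene'); save('sc32',p,(60,150,150,240),7)
"
```

```text
time_s: 32.37
tool_pos: [0.5223, -0.3915, 0.221]
tcp_rot: [0.703, -0.081, -0.703, -0.08]
force: [-0.5, 0.3, -2.3]
finger_gap: 0.018
32.5167 [ 0.5226 -0.3905  0.2211] [-0.7025  0.0803  0.7026  0.0804] F [ 0.57 -0.   -2.85] gap 0.0177
favg [ 0.6   0.03 -2.1 ] sd [0.11 0.03 0.63] along slide 0.16
```

View pics/sc32.png

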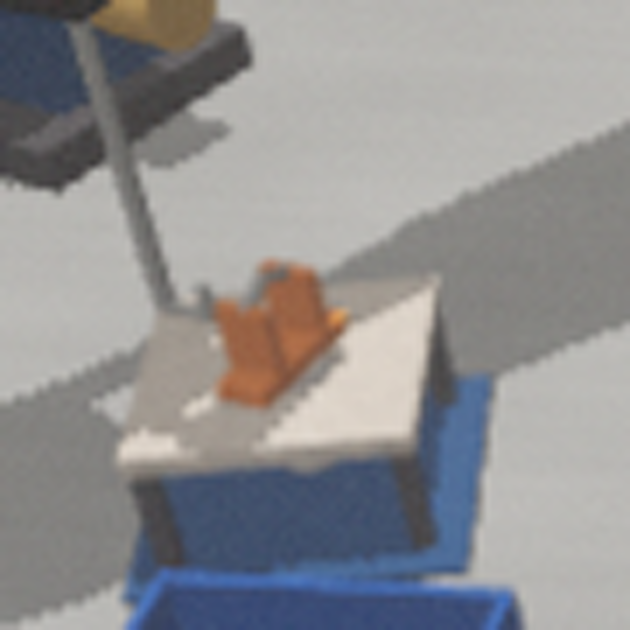

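View pics/w32.png

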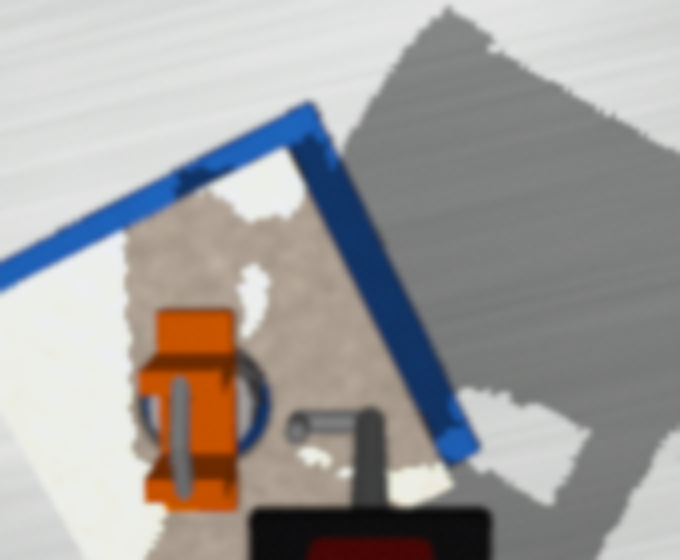

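The cartridge is seated at (190,410) with the hook clear of it. Now I'll lift and return to the fork.

```bash
python3 -m jog '[{"tx":0,"ty":0,"tz":0.8,"wx":0,"wy":0,"wz":0,"hand":-1},{"tx":0,"ty":0,"tz":1.8,"wx":0,"wy":0,"wz":0,"hand":-1},{"tx":0,"ty":0,"tz":2.8,"wx":0,"wy":0,"wz":0,"hand":-1},{"tx":0,"ty":0,"tz":3.2,"wx":0,"wy":0,"wz":0,"hand":-1},{"tx":-0.2,"ty":1,"tz":3.2,"wx":0,"wy":0,"wz":0,"hand":-1},{"tx":-0.4,"ty":2.4,"tz":3.2,"wx":0,"wy":0,"wz":0.2,"hand":-1},{"tx":-0.6,"ty":3.9,"tz":3.2,"wx":0,"wy":0,"wz":0.5,"hand":-1},{"tx":-0.8,"ty":5.4,"tz":3.2,"wx":0,"wy":0,"wz":0.8,"hand":-1},{"tx":-1,"ty":6.9,"tz":3.2,"wx":0,"wy":0,"wz":1.1,"hand":-1},{"tx":-1.2,"ty":8.4,"tz":3.2,"wx":0,"wy":0,"wz":1.4,"hand":-1},{"tx":-1.4,"ty":9.9,"tz":3.2,"wx":0,"wy":0,"wz":1.7,"hand":-1},{"tx":-1.5,"ty":11.4,"tz":3.2,"wx":0,"wy":0,"wz":2,"hand":-1}]'; python3 -m jog '[{"tx":-0.2,"ty":1.5,"tz":0,"wx":0,"wy":0,"wz":0.3,"hand":-1},{"tx":-0.4,"ty":3,"tz":0,"wx":0,"wy":0,"wz":0.6,"hand":-1},{"tx":-0.6,"ty":4.5,"tz":0,"wx":0,"wy":0,"wz":0.9,"hand":-1},{"tx":-0.8,"ty":6,"tz":0,"wx":0,"wy":0,"wz":1.2,"hand":-1},{"tx":-1,"ty":7.5,"tz":0,"wx":0,"wy":0,"wz":1.5,"hand":-1},{"tx":-1.2,"ty":9,"tz":0,"wx":0,"wy":0,"wz":1.8,"hand":-1},{"tx":-1.4,"ty":10.5,"tz":0,"wx":0,"wy":0,"wz":2.1,"hand":-1},{"tx":-1.6,"ty":12,"tz":0,"wx":0,"wy":0,"wz":2.4,"hand":-1},{"tx":-1.7,"ty":13.5,"tz":0,"wx":0,"wy":0,"wz":2.6,"hand":-1},{"tx":-1.8,"ty":14.6,"tz":0,"wx":0,"wy":0,"wz":2.69,"hand":-1},{"tx":-1.8,"ty":15,"tz":0,"wx":0,"wy":0,"wz":2.69,"hand":-1},{"tx":-1.8,"ty":15,"tz":0,"wx":0,"wy":0,"wz":2.69,"hand":-1}]'; python3 -c "
from h import *
go((.44,.3405,.29),.268)"
```

```text
time_s: 33.57
tool_pos: [0.4841, -0.1036, 0.3007]
tcp_rot: [-0.707, 0.006, 0.707, 0.006]
force: [0.9, 0.9, -2.0]
finger_gap: 0.0178
time_s: 34.57
tool_pos: [0.4396, 0.2711, 0.3004]
tcp_rot: [-0.701, -0.094, 0.701, -0.094]
force: [0.1, 0.0, -3.0]
finger_gap: 0.0182
34.5667 [0.4396 0.2711 0.3004] [-0.7006 -0.0938  0.7011 -0.0939] F [ 0.14  0.04 -2.97] gap 0.0182
shift [ 0.018  2.774 -0.417] [array([-1.1000e-02, -2.0000e-03, -2.9983e+01]), array([ 0.002, -0.007,  0.017])]
```

```bash
python3 -m jog '[{"tx":0.06,"ty":1,"tz":0,"wx":0,"wy":0,"wz":0,"hand":-1},{"tx":0.06,"ty":2,"tz":0,"wx":0,"wy":0,"wz":0,"hand":-1},{"tx":0.06,"ty":2.78,"tz":-0.5,"wx":0,"wy":0,"wz":0,"hand":-1},{"tx":0.06,"ty":2.78,"tz":-1.3,"wx":0,"wy":0,"wz":0,"hand":-1},{"tx":0.06,"ty":2.78,"tz":-2.3,"wx":0,"wy":0,"wz":0,"hand":-1},{"tx":0.06,"ty":2.78,"tz":-3.3,"wx":0,"wy":0,"wz":0,"hand":-1},{"tx":0.06,"ty":2.78,"tz":-4.2,"wx":0,"wy":0,"wz":0,"hand":-1},{"tx":0.06,"ty":2.78,"tz":-4.46,"wx":0,"wy":0,"wz":0,"hand":-1},{"tx":0.06,"ty":2.78,"tz":-4.46,"wx":0,"wy":0,"wz":0,"hand":-1},{"tx":0.06,"ty":2.78,"tz":-4.46,"wx":0,"wy":0,"wz":0,"hand":-1}]'; python3 -c "
from h import *
go((.5214,.3616,.1886),.267)
p=eyes.capture('wrist'); save('w33',p,s=1.42)
p=eyes.capture('scene'); save('sc33',p,(345,130,435,250),6)"
```

```text
time_s: 35.4
tool_pos: [0.4422, 0.3385, 0.1905]
tcp_rot: [0.701, 0.093, -0.701, 0.093]
force: [0.7, 0.4, -0.5]
finger_gap: 0.0177
35.4 [0.4422 0.3385 0.1905] [ 0.7012  0.0927 -0.7008  0.0926] F [ 0.73  0.4  -0.47] gap 0.0177
shift [ 3.168  0.923 -0.075] [array([ 9.0000e-03,  4.0000e-03, -2.9961e+01]), array([-0.002,  0.006,  0.039])]
```

View pics/w33.png

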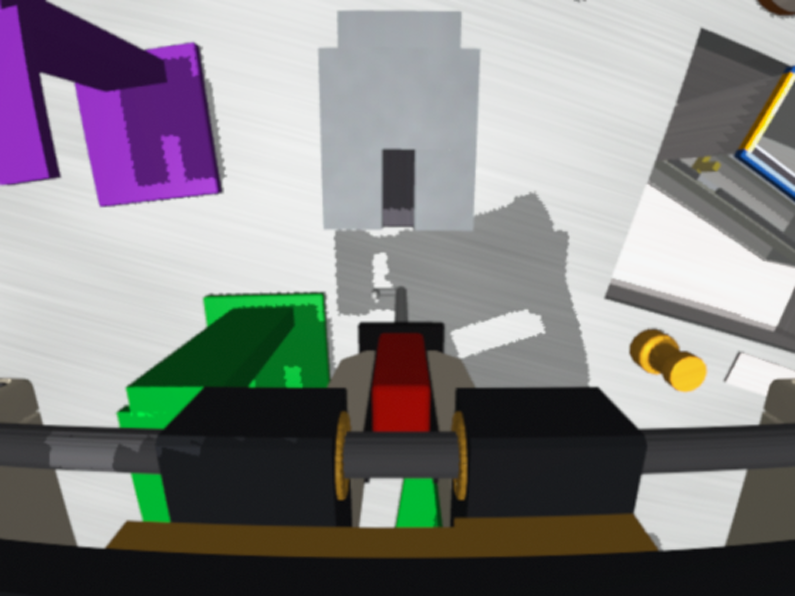

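View pics/sc33.png

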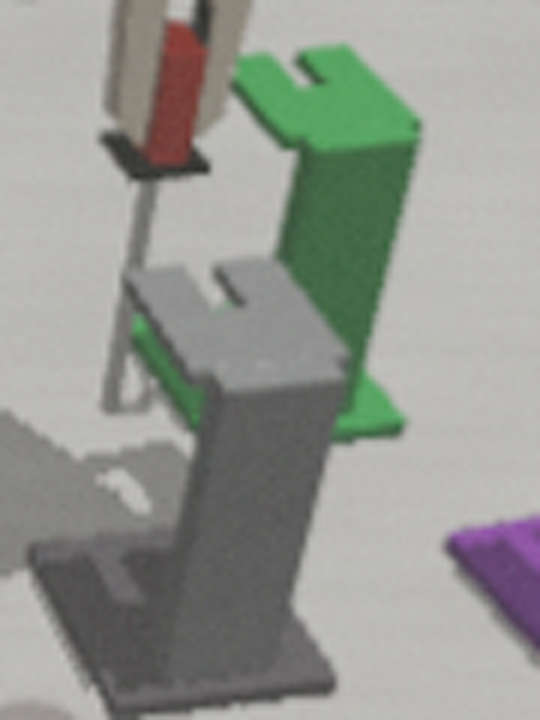

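```bash
python3 -c "
from h import *
go((.5214,.3616,.1886),.267)
s=telemetry.sense(); d=np.array(s['tool_pos'])-[.5214,.3616,.1886]; print('lateral mm',1000*(-np.sin(.257)*d[0]+np.cos(.257)*d[1]), 'fwd',1000*(np.cos(.257)*d[0]+np.sin(.257)*d[1]))"
```

```text
35.5 [0.4424 0.3391 0.1912] [ 0.7018  0.0932 -0.7002  0.0925] F [-0.44 -0.27 -1.87] gap 0.018
shift [ 3.158  0.901 -0.105] [array([ 3.2000e-02,  1.9000e-02, -2.9964e+01]), array([-0.012,  0.021,  0.036])]
lateral mm -1.7074857066660156 fwd -82.0827656906124
```

```bash
python3 -m jog '[{"tx":-0.02,"ty":0.07,"tz":-0.08,"wx":0,"wy":0,"wz":0.03,"hand":-1},{"tx":0.3,"ty":0.15,"tz":-0.08,"wx":0,"wy":0,"wz":0.03,"hand":-1},{"tx":0.75,"ty":0.27,"tz":-0.08,"wx":0,"wy":0,"wz":0.03,"hand":-1},{"tx":1.2,"ty":0.39,"tz":-0.08,"wx":0,"wy":0,"wz":0.03,"hand":-1},{"tx":1.2,"ty":0.39,"tz":-0.08,"wx":0,"wy":0,"wz":0.03,"hand":-1},{"tx":1.2,"ty":0.39,"tz":-0.08,"wx":0,"wy":0,"wz":0.03,"hand":-1}]'; python3 -c "
from h import *
go((.5214,.3616,.1886),.267)
s=telemetry.sense(); d=np.array(s['tool_pos'])-[.5214,.3616,.1886]; print('lateral mm',1000*(-np.sin(.257)*d[0]+np.cos(.257)*d[1]), 'fwd',1000*(np.cos(.257)*d[0]+np.sin(.257)*d[1]))
p=eyes.capture('wrist'); save('w34',p,(180,60,380,260),4)"
```

```text
time_s: 36.0
tool_pos: [0.4719, 0.3489, 0.1876]
tcp_rot: [0.701, 0.094, -0.701, 0.094]
force: [-0.4, 0.2, -2.3]
finger_gap: 0.0181
36.0 [0.4719 0.3489 0.1876] [ 0.7009  0.094  -0.7008  0.094 ] F [-0.43  0.24 -2.31] gap 0.0181
shift [1.978 0.51  0.039] [array([ 2.0000e-03,  1.0000e-03, -2.9997e+01]), array([-0.001,  0.001,  0.003])]
lateral mm 0.24823550760230337 fwd -51.066856916191206
```

View pics/w34.png

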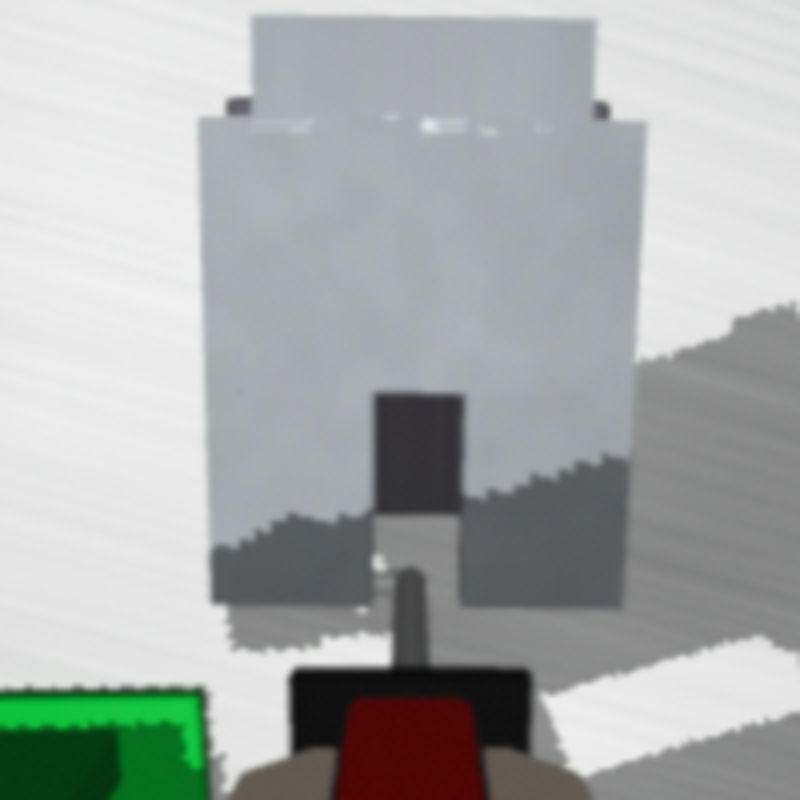

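```bash
python3 -m jog '[{"tx":0.3,"ty":0.077,"tz":0,"wx":0,"wy":0,"wz":0,"hand":-1},{"tx":0.7,"ty":0.18,"tz":0,"wx":0,"wy":0,"wz":0,"hand":-1},{"tx":1.1,"ty":0.283,"tz":0,"wx":0,"wy":0,"wz":0,"hand":-1},{"tx":1.5,"ty":0.386,"tz":0,"wx":0,"wy":0,"wz":0,"hand":-1},{"tx":1.8,"ty":0.463,"tz":0,"wx":0,"wy":0,"wz":0,"hand":-1},{"tx":1.97,"ty":0.507,"tz":0,"wx":0,"wy":0,"wz":0,"hand":-1},{"tx":1.97,"ty":0.507,"tz":0,"wx":0,"wy":0,"wz":0,"hand":-1},{"tx":1.97,"ty":0.507,"tz":0,"wx":0,"wy":0,"wz":0,"hand":-1}]'; python3 -c "
from h import *
go((.5214,.3616,.1732),.267)
eyes.capture('top');go((.5214,.3616,.1732),.267)"
```

```text
time_s: 36.72
tool_pos: [0.5206, 0.3614, 0.1875]
tcp_rot: [-0.701, -0.094, 0.701, -0.094]
force: [-0.6, -0.1, -1.1]
finger_gap: 0.0183
36.7167 [0.5206 0.3614 0.1875] [-0.7007 -0.094   0.701  -0.0941] F [-0.56 -0.12 -1.12] gap 0.0183
shift [ 0.03   0.008 -0.57 ] [array([-6.0000e-03, -2.0000e-03, -2.9998e+01]), array([ 0.002, -0.004,  0.002])]
36.7667 [0.5205 0.3614 0.1875] [-0.7007 -0.0941  0.7009 -0.0941] F [-0.33  0.09 -1.56] gap 0.0179
shift [ 0.036  0.008 -0.574] [array([-5.0000e-03, -2.0000e-03, -2.9999e+01]), array([ 0.001, -0.003,  0.001])]
```

Lowering onto the plate, gently.

```bash
python3 -m jog '[{"tx":0.03,"ty":0.01,"tz":-0.15,"wx":0,"wy":0,"wz":0,"hand":-1},{"tx":0.03,"ty":0.01,"tz":-0.3,"wx":0,"wy":0,"wz":0,"hand":-1},{"tx":0.03,"ty":0.01,"tz":-0.42,"wx":0,"wy":0,"wz":0,"hand":-1},{"tx":0.03,"ty":0.01,"tz":-0.5,"wx":0,"wy":0,"wz":0,"hand":-1},{"tx":0.03,"ty":0.01,"tz":-0.54,"wx":0,"wy":0,"wz":0,"hand":-1},{"tx":0.03,"ty":0.01,"tz":-0.57,"wx":0,"wy":0,"wz":0,"hand":-1},{"tx":0.03,"ty":0.01,"tz":-0.57,"wx":0,"wy":0,"wz":0,"hand":-1}]'; python3 -c "
from h import *
favg(4,'w35',(180,120,380,300),4)
p=eyes.capture('scene'); save('sc35',p,(345,130,435,250),6)"
```

```text
time_s: 37.35
tool_pos: [0.5216, 0.3617, 0.1734]
tcp_rot: [0.701, 0.094, -0.701, 0.094]
force: [-1.0, -0.3, -1.1]
finger_gap: 0.0179
37.55 [0.5216 0.3617 0.1734] [ 0.7009  0.0941 -0.7008  0.0941] F [-0.6  -0.01 -2.85] gap 0.0178
favg [ 0.11  0.03 -2.11] sd [0.45 0.05 0.7 ] along slide 0.06
```

View pics/sc35.png

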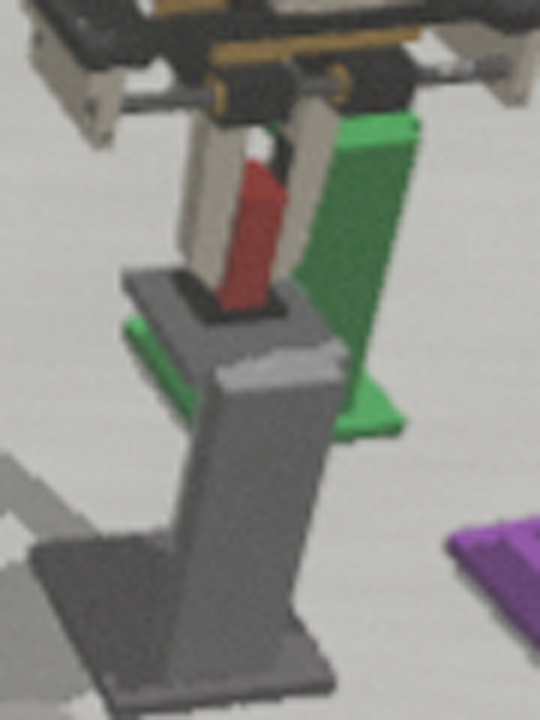

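```bash
python3 -m jog '[{"tx":0,"ty":0,"tz":-0.02,"wx":0,"wy":0,"wz":0,"hand":-1},{"tx":0,"ty":0,"tz":-0.03,"wx":0,"wy":0,"wz":0,"hand":-1},{"tx":0,"ty":0,"tz":-0.03,"wx":0,"wy":0,"wz":0,"hand":-1}]'; python3 -c "
from h import *
favg(4,'w36',(180,120,380,300),4)"
```

```text
time_s: 37.85
tool_pos: [0.5217, 0.3618, 0.1732]
tcp_rot: [0.701, 0.094, -0.701, 0.094]
force: [-1.6, -1.4, 5.0]
finger_gap: 0.0177
38.05 [0.5217 0.3618 0.1732] [ 0.701   0.0941 -0.7006  0.094 ] F [-3.15 -2.19  5.74] gap 0.0182
favg [-2.64 -2.19  5.31] sd [0.34 0.4  0.33] along slide -2.73
```

```bash
python3 -m jog '[{"tx":0,"ty":0,"tz":0.02,"wx":0,"wy":0,"wz":0,"hand":-1},{"tx":0,"ty":0,"tz":0.02,"wx":0,"wy":0,"wz":0,"hand":-1}]'; python3 -c "
from h import *
favg(3,'w37',(180,120,380,300),4)"
```

```text
time_s: 38.22
tool_pos: [0.5217, 0.3617, 0.1732]
tcp_rot: [0.701, 0.094, -0.701, 0.094]
force: [0.6, -0.8, 1.8]
finger_gap: 0.0176
38.3667 [0.5217 0.3618 0.1732] [ 0.7009  0.0941 -0.7007  0.094 ] F [-1.75 -1.67  3.1 ] gap 0.0181
favg [-1.24 -1.1   2.48] sd [0.41 0.41 0.62] along slide -1.35
```

View pics/w37.png

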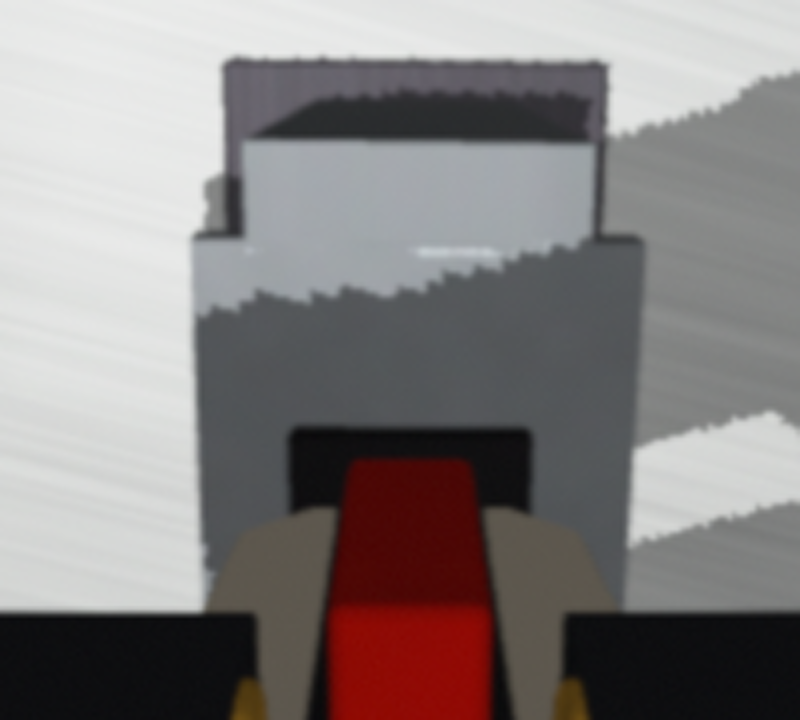

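The flange sits on the plate, so I'll open the fingers gradually and retreat upward.

```bash
python3 -m jog '[{"tx":0,"ty":0,"tz":0,"wx":0,"wy":0,"wz":0,"hand":-0.5},{"tx":0,"ty":0,"tz":0,"wx":0,"wy":0,"wz":0,"hand":-0.4},{"tx":0,"ty":0,"tz":0,"wx":0,"wy":0,"wz":0,"hand":-0.2},{"tx":0,"ty":0,"tz":0,"wx":0,"wy":0,"wz":0,"hand":0},{"tx":0,"ty":0,"tz":0,"wx":0,"wy":0,"wz":0,"hand":0},{"tx":0,"ty":0,"tz":0,"wx":0,"wy":0,"wz":0,"hand":0}]'; python3 -c "
from h import *
favg(3,'w38',(180,120,380,300),4)"
```

```text
time_s: 38.87
tool_pos: [0.5216, 0.3617, 0.1731]
tcp_rot: [-0.701, -0.094, 0.701, -0.094]
force: [0.9, -0.1, 0.2]
finger_gap: 0.046
39.0167 [0.5216 0.3617 0.1731] [ 0.7008  0.0941 -0.7008  0.0941] F [ 0.13 -0.37 -0.04] gap 0.0467
favg [-0.03  0.04 -0.09] sd [0.47 0.32 0.24] along slide 0.03
```

View pics/w38.png

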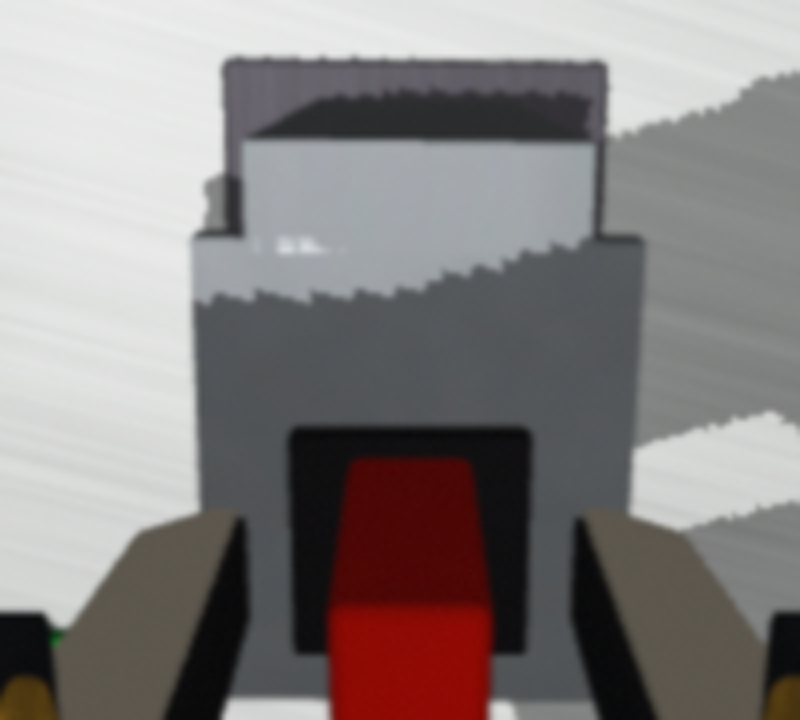

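```bash
python3 -m jog '[{"tx":0,"ty":0,"tz":0.5,"wx":0,"wy":0,"wz":0,"hand":0},{"tx":0,"ty":0,"tz":1.3,"wx":0,"wy":0,"wz":0,"hand":0},{"tx":0,"ty":0,"tz":2.5,"wx":0,"wy":0,"wz":0,"hand":0},{"tx":0,"ty":0,"tz":4,"wx":0,"wy":0,"wz":0,"hand":0},{"tx":-1,"ty":-0.3,"tz":5,"wx":0,"wy":0,"wz":0,"hand":0},{"tx":-2.5,"ty":-1,"tz":5.5,"wx":0,"wy":0,"wz":0,"hand":0},{"tx":-3.5,"ty":-1.5,"tz":5.5,"wx":0,"wy":0,"wz":0,"hand":0},{"tx":-3.5,"ty":-1.5,"tz":5.5,"wx":0,"wy":0,"wz":0,"hand":0},{"tx":-3.5,"ty":-1.5,"tz":5.5,"wx":0,"wy":0,"wz":0,"hand":0}]'; python3 -c "
from h import *
st()
p=eyes.capture('scene'); save('sc40',p,s=1.42)
for l in ['rod_seat','rod_grip','collar','bail','jar','beaker','coupling','blank','seal']:
    for d in nets.mark_of(l,p)[:1]: print(l,round(d['conf'],2),np.round(d['at'],4))
p=eyes.capture('top'); save('top40',p,s=1.42)
p=eyes.capture('wrist'); save('w40',p,s=1.42)
for l in ['rod_seat','rod_grip']:
    for d in nets.mark_of(l,p)[:1]: print(l,round(d['conf'],2),np.round(d['at'],4))
"
```

```text
time_s: 39.77
tool_pos: [0.4335, 0.324, 0.3123]
tcp_rot: [0.702, 0.094, -0.7, 0.094]
force: [-0.1, -0.2, -1.1]
finger_gap: 0.0466
39.7667 [0.4335 0.324  0.3123] [ 0.7015  0.0945 -0.7001  0.0939] F [-0.14 -0.18 -1.09] gap 0.0466
rod_seat 0.57 [0.5231 0.3588 0.1635]
rod_grip 0.75 [0.5242 0.3615 0.1927]
collar 0.87 [ 0.5355 -0.3481  0.0632]
bail 0.55 [ 0.5282 -0.3476  0.0979]
jar 0.83 [0.7501 0.1217 0.0024]
beaker 0.55 [ 0.7456 -0.1383 -0.0009]
coupling 0.72 [0.4382 0.1154 0.0009]
blank 0.61 [ 6.909e-01  2.812e-01 -4.000e-04]
seal 0.65 [7.707e-01 1.410e-02 2.000e-04]
rod_seat 0.63 [0.5211 0.3606 0.1638]
rod_grip 0.7 [0.5235 0.3598 0.196 ]
```

View pics/sc40.png

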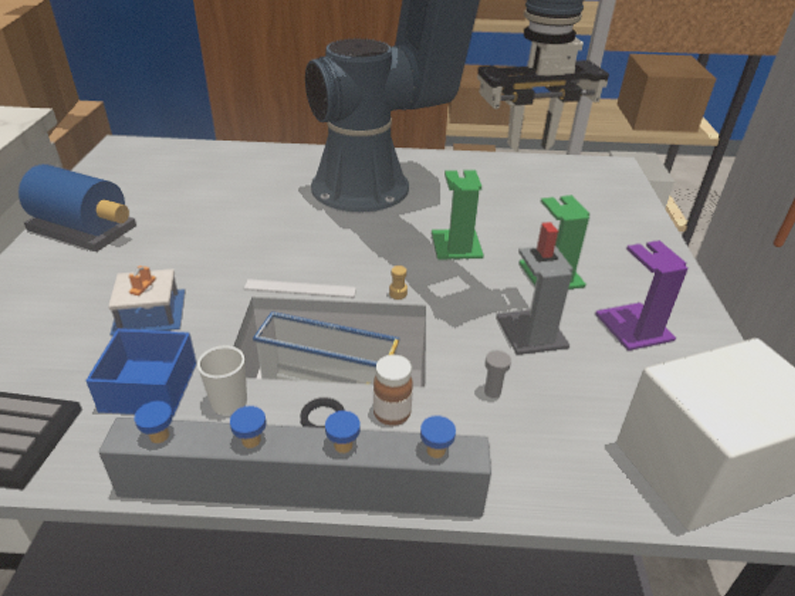

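View pics/top40.png

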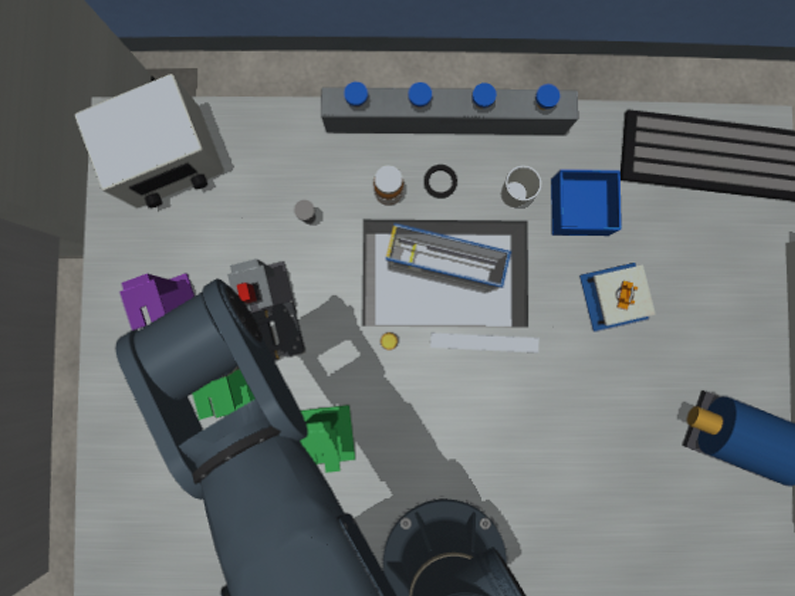

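View pics/w40.png

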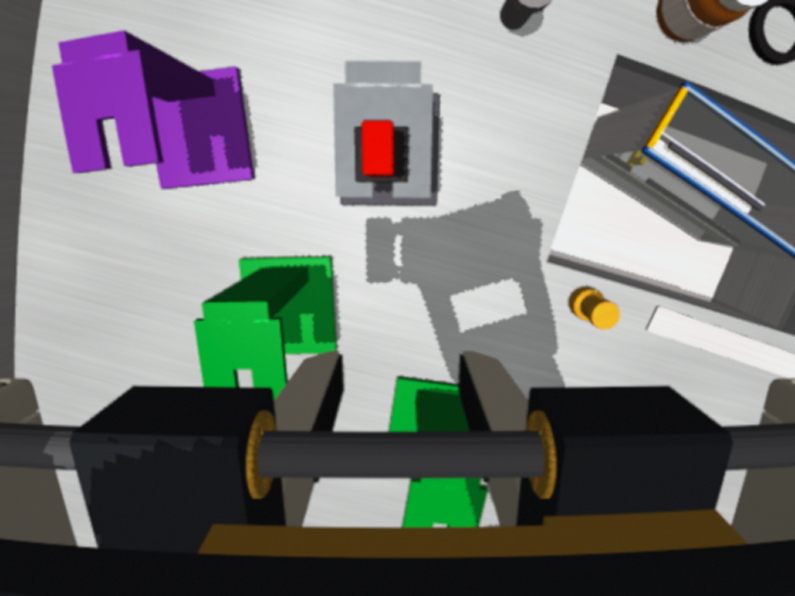

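The final views show:
- The rod is hung in the grey fork at wrist view (377,150).
- The cartridge stands in the drain hole at top view (627,295), upright on its collar.
- The other objects are unmoved.

I'll hand the job in.

```bash
python3 -c "
from h import *
print(ctrl.finish_job()); st()"
```

```text
the job is handed in; nothing more can be done
None
the job is handed in; nothing more can be done
```

The job is done and handed in at about 40 s of the 72 s allowed. No verdict was reported.

**What I did**
- I took the red-handled rod from the grey fork and hooked the cartridge's bail.
- I raised the cartridge about 3 mm and slid it about 120 mm to the yellow end.
- At the stop, the collar stayed fixed in the tank while the hook crept on under the wire. The averaged push reached about 0.5 N, well under the 4 N at which the stop slips.
- I backed off slightly, lifted the cartridge out through the notch with no catch, and set it in the white drain hole.
- I unhooked the rod, hung it back in its fork and moved the arm clear.

**Last checks**
- **Cartridge:** the network puts the collar at (0.536, -0.348, 0.063), against the hole I measured at (0.533, -0.348, 0.060). When it was set down, its roughly 2.2 N weight left the hook.
- **Rod:** its seat point reads (0.521, 0.361, 0.164), against the fork seat at (0.521, 0.361, 0.160). The force was near zero once the fingers opened.
- **Bystanders:** the jar, beaker, coupling, seal and blank came back within about 7 mm of their first readings, which is close to the network's own scatter. The ruler and bin I checked only by eye in the pictures. The tank stop looks unmoved.

**Less clean**
- At the stop the pictures showed about 3 mm between the collar and the yellow bar. The cartridge's wider body may have touched the posts first, which I could not confirm.
- Clearance to the rear lip of the notch looked under 1 mm.
- Pressing the rod onto the fork plate briefly reached about 5 N up and 3 N sideways before I eased off and let go.

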